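# Book in the specimen carriers

## Task

Book in the specimen carriers that are waiting on the white delivery stand: lift each one by its handle, keep it upright and set it down (do not drop it) on the dark green mat beside. When all of them stand on the mat, take the reader pen out of its holder and draw its tip slowly and steadily, about 3 cm a second, along the whole code strip on each lid, touching it or just above it, from the solid black start mark to the far end: the urgent red carrier first, then yellow, then blue (one colour may be missing). Finally stand the pen back in its holder, tip down, with every carrier still on the mat, and leave the bottle, the steel pot and the tube rack where they are.

Things in the scene. Friction and masses are not known exactly. Their poses are not given: they have to be found in the camera images.
- red: specimen carrier with a red lid (absent in some runs): clear box of tubes, 0.3 to 0.6 kg, lid 130 (its x) x 76 mm, lid top 65 mm above the bottom. Origin: centre of its underside; z up. Black arched handle over the lid's middle. White code strip 94 x 20 mm on the lid along x, centred at x 0, y -25 mm, with a solid black start block at its -x end
- red_grip (a point): middle of the red carrier's handle bar, 110 mm above its origin. The flat-sided bar runs along the carrier's x, 14 mm wide (y), 12 mm thick, on two posts: 68 mm clear between them, 39 mm clear below the bar. Grip here from above, closing along the carrier's y
- red_start (a point): on the red carrier's code strip: centre of the solid black start mark (x -41, y -25, z 66 mm in the carrier's frame)
- red_mid (a point): middle of the red carrier's code strip
- red_end (a point): far end of the red carrier's code strip, 6 mm inside its end (x +41, y -25, z 66 mm in the carrier's frame)
- yellow: specimen carrier with a yellow lid (absent in some runs): clear box of tubes, 0.3 to 0.6 kg, lid 130 (its x) x 76 mm, lid top 65 mm above the bottom. Origin: centre of its underside; z up. Black arched handle over the lid's middle. White code strip 94 x 20 mm on the lid along x, centred at x 0, y -25 mm, with a solid black start block at its -x end
- yellow_grip (a point): middle of the yellow carrier's handle bar, 110 mm above its origin. The flat-sided bar runs along the carrier's x, 14 mm wide (y), 12 mm thick, on two posts: 68 mm clear between them, 39 mm clear below the bar. Grip here from above, closing along the carrier's y
- yellow_start (a point): on the yellow carrier's code strip: centre of the solid black start mark (x -41, y -25, z 66 mm in the carrier's frame)
- yellow_mid (a point): middle of the yellow carrier's code strip
- yellow_end (a point): far end of the yellow carrier's code strip, 6 mm inside its end (x +41, y -25, z 66 mm in the carrier's frame)
- blue: specimen carrier with a blue lid (absent in some runs): clear box of tubes, 0.3 to 0.6 kg, lid 130 (its x) x 76 mm, lid top 65 mm above the bottom. Origin: centre of its underside; z up. Black arched handle over the lid's middle. White code strip 94 x 20 mm on the lid along x, centred at x 0, y -25 mm, with a solid black start block at its -x end
- blue_grip (a point): middle of the blue carrier's handle bar, 110 mm above its origin. The flat-sided bar runs along the carrier's x, 14 mm wide (y), 12 mm thick, on two posts: 68 mm clear between them, 39 mm clear below the bar. Grip here from above, closing along the carrier's y
- blue_start (a point): on the blue carrier's code strip: centre of the solid black start mark (x -41, y -25, z 66 mm in the carrier's frame)
- blue_mid (a point): middle of the blue carrier's code strip
- blue_end (a point): far end of the blue carrier's code strip, 6 mm inside its end (x +41, y -25, z 66 mm in the carrier's frame)
- pen: reader pen, round, 22 mm thick, 150 mm long, 60 g, black with blue top cap and grey nose tapering over 30 mm to an 8 mm tip. Origin: its tip; z from tip to top. Stands loose in its holder, tip down (may lean up to 8 degrees). Grip its top 35 mm from above. Reads along the strip's middle, tip touching or up to 5 mm above, only below 6 cm/s
- holder: heavy grey pen holder that does not move: round foot 76 mm in diameter, upright tube whose mouth is 94 mm above the table, flared to 40 mm across at the mouth, 27 mm bore from 84 mm down; inner floor 14 mm above the table, where the tip rests. Origin: centre of its underside; z up
- stand: white delivery stand, a fixed riser 240 (its x) x 380 (its y) mm, top 60 mm above the table, on which the carriers wait side by side along its y, about 110 mm apart. Origin: centre of its underside, on the table
- mat: dark green booking-in mat with a thin white border line, fixed, 240 (its x) x 400 (its y) x 4 mm thick, on the other side of the pen holder from the stand. Origin: centre of its underside, on the table; carriers stand on its top, 4 mm up
- bottle: bystander: capped amber bottle, 48 mm diameter, 110 mm tall; origin at centre of its underside
- pot: bystander: open steel pot, 72 mm diameter, 75 mm tall; origin at centre of its underside
- tuberack: bystander: white rack of purple-capped tubes, 70 x 130 x 59 mm; origin at centre of its underside
Things that resemble listed ones, but are neither listed nor needed, are in the scene too. Of the things that look like the pen, the smaller one is meant.

How it is judged:
By the outcome, as a careful person would: the job done as asked, in the order asked, and still so for the second after the job is handed in, with the robot touching nothing.
Of red, yellow, blue only 2 to 3 are there at a start; the rules pass over those that are not, and their reading is None.
At some moment in a run one of red, yellow, blue may be knocked a few centimetres aside while the robot is not near it.
It also fails if it takes over 210 s, if anything falls off the work surface, if the arm or the gripper's body presses on something with over 40 N, if the wrist force passes 120 N, or if a joint passes its speed limit or range.

## Robot

A 6-joint arm with a two-finger parallel gripper is mounted at the origin on the work surface. World frame = base frame: x ahead of the robot, y to its left, z up, the work surface at z = 0. Lengths are in m, angles in rad, forces in N, time in s.
With the tool pointing down it reaches from about 0.35 to 0.975 m from the base axis. Payload 4.9 kg.
Tool frame: the origin (TCP) lies at the very end of the fingers, on their centre line; the grasp point (between the pads) lies 19 mm behind it; z points along the fingers, y is the line along which they close (so a half turn about z gives the same grasp; the last joint's range is limited). The gripper opens to 85 mm and grips with 20 to 120 N. Pads are 22 mm wide; open, the fingers measure 114 mm over their backs; the gripper's body (76 mm by 85 mm) begins 54 mm behind the grasp point. The pads swing forward as they close: fully open they stand 13 mm farther back than shut.
Start: joints at [-0.119, 0.053, 1.613, -0, 1.476, -0.119], TCP at [0.625, 0, 0.231] pointing down, gripper open.
Joint ranges: [-3.01, 3.01], [-1.01, 2.22], [0.06, 2.58], [-1.02, 4.17], [0.09, 2.62], [-3.14, 3.14]. Speed limits (rad/s): [2.57, 2.57, 3.14, 3.14, 3.14, 3.14].

## Interface

Orientations are given as a unit quaternion [w, x, y, z].
In Python, from plant import manip gives the robot as it stands.
- The arm moves only by the shell command python3 -m pendant 'ROWS'. ROWS is JSON, a list of rows, each a list of 3 entries, a list of its own where there are three numbers: the opening, from 0 (shut) to 1 (fully open), then the shift along the tool's x, y, z in units of 12 cm (1.0 is 12 cm), then the turn about the tool's z in units of pi rad (1.0 is pi rad). In form: [[gripper, [dx, dy, dz], roll], ...]. A call has 1 to 10 rows; each row is the pose to reach, as a shift and turn from the pose commanded when the call began, along the tool's axes at that moment, turning the shorter way round; what a row does not reach only later rows make up. A row lasts 1/10 s, in which the tool goes at most 50 mm and 8.59 degrees, less where a joint would pass 70% of its speed; a pose out of reach is approached as far as the arm can. A call with a number of a shift or a turn outside -1 to 1 is refused whole. A call with a gripper value outside its range is refused whole. The fingers move at their own pace and stop on an object; the grip force is fixed at half the most. Time passes only in rows, so rows that repeat a pose let the fingers close. It gives the time, the measured TCP pose, the force, the opening and the grip force at its end, in the units of the state.
- manip.state(): the state, without advancing time (a new reading comes with each control period).
- manip.grab_frame(name): name is "scene" or "side" or "wrist"; returns a dict with "img" (420x560x3 uint8, red, green, blue), "fx", "fy", "cx", "cy" (pixels), "eye" and "rotation" of the camera in the world; the wrist camera has in their place "tool_from_camera" (4x4, takes a point from camera to tool coordinates, whose origin is the TCP and whose axes are the flange's). Camera axes: x right, y down, z forward; pixel columns grow to the right and rows downward; lengths in m; the calibration is good to about 2 mm. A picture is of the moment at which its call begins: read the wrist's pose just before it. There is no depth.
- manip.job_done(): hands the job in; it is judged then, once.
The state is a dict: "time": time; "joint_pos": joint angles; "joint_vel": joint speeds; "joint_efforts": joint torques, N m; "tool_pos": TCP position; "tool_rot": TCP orientation; "contact_force": force on the tool from outside, world axes, zero at the start; "ft_torque": the same for the moment, N m; "gripper_width": opening from 0.0 (shut) to 1.0 (fully open); "grasp_force": force on a finger pad.
Only numpy, scipy, OpenCV 4.12 (cv2) and the standard library are available. Lean on these libraries where they do the work, as an engineer would, in place of code of your own. Each camera call takes 0.05 s, during which the arm holds its last target. There are 200 camera calls.

## Working session

There is one attempt and no reset: what is moved stays moved. The work goes in short steps, Python scripts to look and compute and a shell command to move; the robot and the scene stay as the last step left them, time stands still between calls to the robot, and variables do not carry over. Pictures are saved under pics/ and viewed, at most 17 in all, crops included, and the job is handed in when it is done.

```bash
mkdir -p pics; ls
python3 - <<'E'
from plant import manip
import cv2,numpy as np
s=manip.state();print(s)
for n in("scene","side"):
    f=manip.grab_frame(n);np.savez(f"{n}0.npz",**f)
    print(n,f["fx"],f["cx"],f["cy"],f["eye"],f["rotation"])
    cv2.imwrite(f"pics/{n}0.png",f["img"][:,:,::-1])
E
```

```text
pics
{'time': 0.0, 'joint_pos': array([-1.18992997e-01,  5.33349383e-02,  1.61426958e+00, -3.67408158e-06,
        1.47601853e+00, -1.19012046e-01]), 'joint_vel': array([-0.00031223,  0.00030868, -0.00028044,  0.00056867, -0.0016868 ,
       -0.00017693]), 'joint_efforts': array([ 2.70554956e-04, -3.93670499e+01, -3.70175600e+01, -1.62778279e-04,
        6.93513779e-03, -6.06393527e-06]), 'tool_pos': array([6.24382373e-01, 7.76056978e-05, 2.30091204e-01]), 'tool_rot': array([-7.96871703e-04,  7.07099558e-01,  7.07113276e-01, -6.28989548e-04]), 'contact_force': array([-0.39764901, -0.58303242, -0.32698627]), 'ft_torque': array([-0.02034119,  0.00650145,  0.03979776]), 'grasp_force': 0.0, 'gripper_width': 1.0021990277744877}
scene 452.3750954468314 283.31642124689444 209.61084303303218 [ 1.41884008 -0.26944454  0.79768607] [-0.35527296  0.71674005  0.53888515 -0.26394624]
side 467.4979076412334 274.83223836520693 212.17515027641608 [ 0.38241858 -1.06607808  0.78696523] [-0.49197019  0.8662485  -0.07598987  0.04247833]
```

View pics/scene0.png

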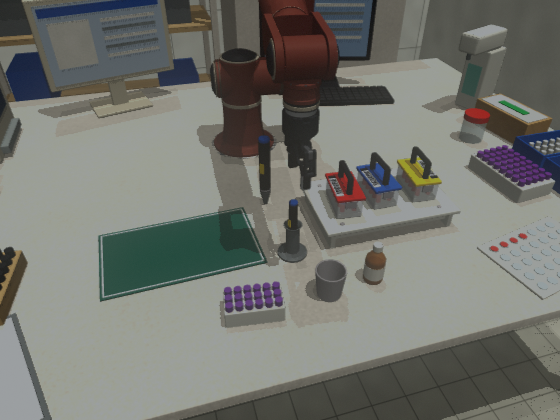

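View pics/side0.png

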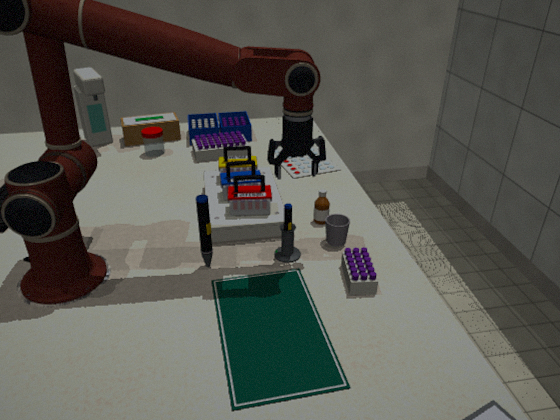

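The scene image shows three carriers on the stand: red (344,187), blue (378,180) and yellow (418,172). There are two pen-like things. One stands in the holder with its cap at (293,205), and a larger one stands free at (265,165). The one in the holder is smaller and fits the description. The bystanders are the pot (330,282), bottle (375,265) and rack (253,300); the mat corners run from (99,243) to (262,257).

```bash
cat > h.py <<'E'
from plant import manip
import cv2,numpy as np
from scipy.spatial.transform import Rotation as R
def rot(q): q=np.array(q); return R.from_quat(q[[1,2,3,0]]).as_matrix()
def grab(n,save=None):
    s=manip.state(); f=manip.grab_frame(n); f=dict(f)
    if n=="wrist":
        T=np.array(f["tool_from_camera"]); Rt=rot(s["tool_rot"])
        f["R"]=Rt@T[:3,:3]; f["o"]=Rt@T[:3,3]+s["tool_pos"]
    else: f["R"]=rot(f["rotation"]); f["o"]=np.array(f["eye"])
    if save: cv2.imwrite(f"pics/{save}.png",f["img"][:,:,::-1])
    f["s"]=s; return f
def dirs(f,uv):
    uv=np.atleast_2d(uv).astype(float)
    d=np.c_[(uv[:,0]-f["cx"])/f["fx"],(uv[:,1]-f["cy"])/f["fy"],np.ones(len(uv))]
    return d@f["R"].T
def plane(f,uv,z):
    d=dirs(f,uv); return f["o"]+d*((z-f["o"][2])/d[:,2])[:,None]
def proj(f,p):
    c=(np.atleast_2d(p)-f["o"])@f["R"]; return np.c_[c[:,0]/c[:,2]*f["fx"]+f["cx"],c[:,1]/c[:,2]*f["fy"]+f["cy"]]
HSV={"red":[(0,8,150,50),(172,180,150,50)],"yellow":[(22,34,140,60)],"blue":[(105,118,130,50)],"green":[(60,95,90,20)]}
def mask(f,c):
    h=cv2.cvtColor(f["img"],cv2.COLOR_RGB2HSV); m=0
    for a,b,s,v in HSV[c]: m=m|cv2.inRange(h,(a,s,v),(b,255,255))
    return m
def blobs(m,n=4,close=5):
    if close: m=cv2.morphologyEx(m,cv2.MORPH_CLOSE,np.ones((close,close)))
    k,_=cv2.findContours(m,cv2.RETR_EXTERNAL,cv2.CHAIN_APPROX_NONE)
    return sorted(k,key=cv2.contourArea)[::-1][:n]
def rect(xy):
    "min-area rectangle of metric points: centre, (long,short), yaw deg of long side"
    (c,(w,h),a)=cv2.minAreaRect((np.asarray(xy)[:,:2]*1000).astype(np.float32))
    if w<h: w,h,a=h,w,a+90
    return np.round(c,1),np.round((w,h),1),round((a+90)%180-90,1)
E
python3 - <<'E'
from h import *
for n in("scene","side"):
    f=grab(n)
    for c,z in(("red",.125),("yellow",.125),("blue",.125),("green",.004)):
        for k in blobs(mask(f,c),3):
            if cv2.contourArea(k)<60: continue
            print(n,c,cv2.boundingRect(k),*rect(plane(f,k[:,0],z)))
f=grab("wrist","wrist0")
f=grab("scene"); 
a=cv2.resize(f["img"][130:270,230:450],None,fx=3,fy=3,interpolation=cv2.INTER_CUBIC)
cv2.imwrite("pics/crop1.png",a[:,:,::-1])
E
```

```text
scene red (326, 173, 40, 29) [521.2 163.6] [132.3  74.5] -6.3
scene red (269, 0, 39, 16) [-1296.    550.8] [348.2 218.1] -14.9
scene red (465, 108, 25, 16) [252.  764.7] [106.5  83.1] 2.7
scene yellow (398, 157, 43, 29) [509.8 385.4] [135.   74.6] -3.1
scene blue (6, 53, 41, 48) [-560.7 -764.7] [541.9 131.1] 11.0
scene blue (36, 0, 121, 19) [-1630.1  -521.8] [682.  256.4] -75.5
scene blue (517, 130, 43, 38) [478.  808.2] [270.6 117.7] -42.1
scene green (99, 215, 166, 86) [ 511.4 -280.8] [397.2 235. ] -87.8
scene green (230, 214, 21, 16) [ 440.2 -108.9] [71.8 50.1] -2.2
scene green (499, 101, 30, 14) [  16.6 1130.2] [135.   34.1] 8.7
side red (36, 0, 279, 65) [ -58.1 3487.5] [4308.5  643.3] -60.8
side red (228, 185, 44, 15) [519.2 157.7] [127.1  85.5] -6.2
side red (89, 253, 17, 24) [ 125.1 -132.5] [101.8  33.4] -79.4
side yellow (218, 156, 39, 12) [506.3 378.1] [129.4  84.2] -5.8
side blue (188, 111, 64, 34) [473.8 727.6] [334.3 248.5] -89.9
side blue (220, 170, 41, 15) [504.9 260.6] [127.1  85.7] -0.7
side green (212, 269, 138, 141) [ 511.1 -282. ] [399.  238.9] -87.6
side green (87, 104, 19, 29) [-107.5 1292. ] [424.8  72. ] -79.4
```

View pics/crop1.png

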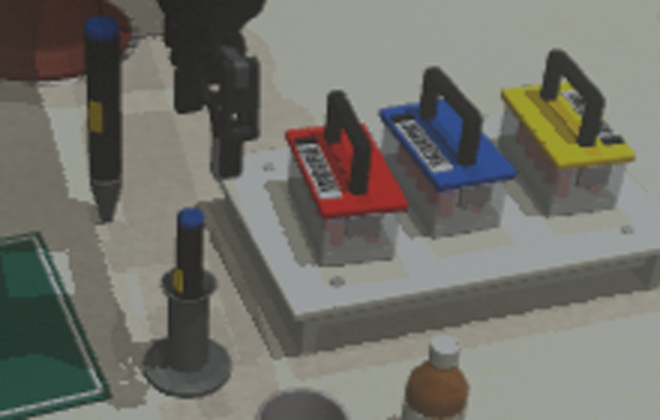

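View pics/wrist0.png

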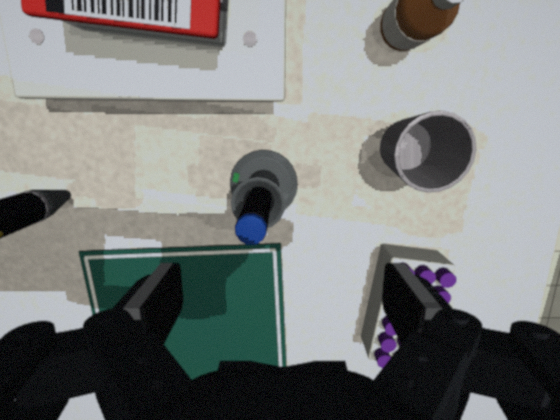

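The crop shows the holder pen at crop (190,260), clearly smaller than the free-standing pen at (103,120), so the holder pen is the right one. The strips on red and blue face −y. The yellow strip lies behind its handle, facing +y. In the wrist view image-right is +x, image-up is +y, and the pen leans in its holder at (255,215).

```bash
cat >> h.py <<'E'
def to(x,y,z,yaw,half=True):
    "shift (units of 12 cm) and roll (units of pi) to bring TCP to x,y,z with tool x axis at world angle yaw (deg)"
    s=manip.state(); Rt=rot(s["tool_rot"]); d=Rt.T@(np.array([x,y,z])-s["tool_pos"])/.12
    cur=np.degrees(np.arctan2(Rt[1,0],Rt[0,0])); m=180 if half else 360
    r=-((yaw-cur+m/2)%m-m/2)
    print("shift",np.round(d,3),"roll",round(r/180,4),"cur yaw",round(cur,2),"pos",np.round(s["tool_pos"]*1000,1),"tilt",round(np.degrees(np.arccos(-Rt[2,2])),2))
E
python3 -m pendant '[[1,[0.1,-0.09,-0.06],0.047],[1,[0.2,-0.18,-0.12],0.094],[1,[0.3,-0.27,-0.18],0.14],[1,[0.4,-0.36,-0.24],0.19],[1,[0.5,-0.45,-0.3],0.235],[1,[0.6,-0.54,-0.36],0.28],[1,[0.7,-0.63,-0.42],0.33],[1,[0.8,-0.72,-0.48],0.375],[1,[0.9,-0.81,-0.54],0.42],[1,[1,-0.9,-0.6],0.465]]'
python3 - <<'E'
from h import *
to(.44,.161,.31,-5)
f=grab("wrist","w1")
for c in("red","blue","yellow"):
  for k in blobs(mask(f,c),2):
    if cv2.contourArea(k)>500: print(c,cv2.boundingRect(k),*rect(plane(f,k[:,0],.125)))
print(f["tool_from_camera"])
# big pen and holder pen from fixed views
fs=[grab("scene"),grab("side")]
for a,b,t in(((265,140),(203,197),"big cap"),((265,200),(208,264),"big tip"),((293.5,203),(288,207),"pen cap")):
    A=[];B=[]
    for f,uv in zip(fs,(a,b)):
        d=dirs(f,uv)[0];d/=np.linalg.norm(d);P=np.eye(3)-np.outer(d,d);A.append(P);B.append(P@f["o"])
    print(t,np.round(np.linalg.solve(sum(A),sum(B))*1000))
E
```

```text
time: 1.3
tool_pos: [0.5164, 0.1205, 0.3036]
tool_rot: [-0.0, 0.999, 0.052, -0.0]
contact_force: [0.4, -0.2, -0.2]
gripper_width: 1.001
grasp_force: 0.0
shift [-0.598 -0.402 -0.054] roll 0.0609 cur yaw 5.97 pos [516.4 120.5 303.6] tilt 0.0
red (192, 106, 97, 141) [519.7 163.9] [127.   73.6] -6.4
blue (90, 112, 82, 135) [506.2 266.5] [127.7  75.7] 0.0
blue (432, 97, 29, 26) [604.2 -20.7] [25.3 21.9] -84.1
yellow (0, 99, 49, 137) [507.  368.5] [128.9  45.8] -6.8
[[-5.50030579e-04 -9.62789792e-01 -2.70250834e-01  6.75398585e-02]
 [ 9.99999783e-01 -4.31832266e-04 -4.96822747e-04 -4.65084662e-05]
 [ 3.61632839e-04 -2.70251049e-01  9.62789821e-01 -1.42536193e-01]
 [ 0.00000000e+00  0.00000000e+00  0.00000000e+00  1.00000000e+00]]
big cap [383. -15. 214.]
big tip [378. -20.  10.]
pen cap [603.  -4. 159.]
```

View pics/w1.png

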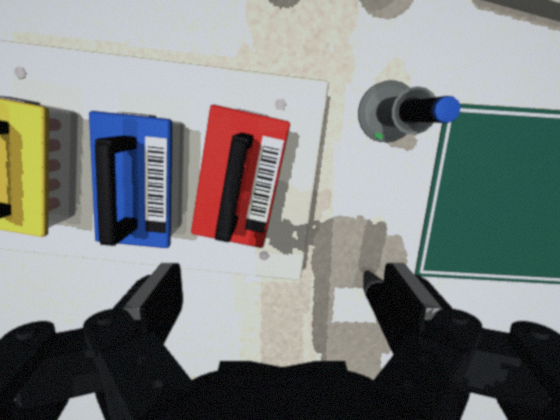

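The wrist view (up = +x, right = −y) shows red (241,177), blue (131,180) and yellow at the left edge. The start marks on red and blue are at their −x ends. Red is at (519.8,163.8) with yaw −6.4.

Run:
```python
from h import *
to(.520,.1635,.25,-6.4)
to(.520,.1635,.151,-6.4)
```

```text
shift [ 0.064 -0.354  0.45 ] roll 0.0717 cur yaw 6.51 pos [517.  120.4 304. ] tilt 0.1
shift [ 0.063 -0.355  1.275] roll 0.0717 cur yaw 6.51 pos [517.  120.4 304. ] tilt 0.1
```

```bash
python3 -m pendant '[[1,[0.03,-0.18,0.2],0.036],[1,[0.065,-0.355,0.4],0.07],[1,[0.065,-0.355,0.45],0.071],[1,[0.065,-0.355,0.45],0.071],[1,[0.065,-0.355,0.45],0.071]]'
python3 - <<'E'
from h import *
f=grab("wrist","w2")
for k in blobs(mask(f,"red"),1): print(cv2.boundingRect(k),*rect(plane(f,k[:,0],.125)))
to(.520,.1635,.151,-6.4)
E
```

```text
time: 1.95
tool_pos: [0.5206, 0.1624, 0.25]
tool_rot: [0.0, 0.998, -0.056, 0.0]
contact_force: [-0.2, 0.3, 0.4]
gripper_width: 0.999
grasp_force: 0.0
(233, 123, 95, 151) [519.6 164.1] [126.6  73.9] -6.5
shift [-0.01  -0.008  0.83 ] roll -0.0003 cur yaw -6.45 pos [520.9 162.4 250.6] tilt 0.11
```

View pics/w2.png

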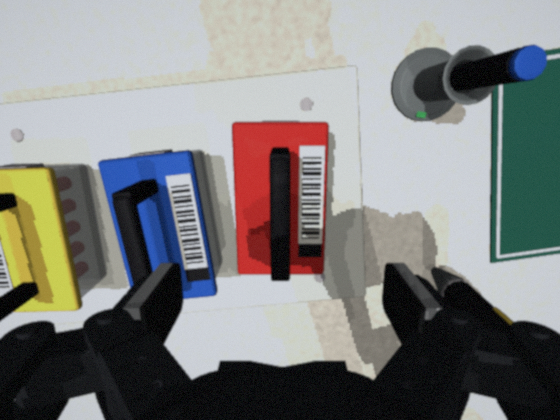

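The wrist view shows red upright between the fingers, with its handle at (280,215), aligned with the tool. I'll descend, grip and lift it.

```bash
python3 -m pendant '[[1,[0,-0.005,0.2],0],[1,[-0.01,-0.01,0.4],0],[1,[-0.01,-0.01,0.6],0],[1,[-0.01,-0.01,0.75],0],[1,[-0.01,-0.01,0.83],0],[1,[-0.01,-0.01,0.83],0],[0,[-0.01,-0.01,0.83],0],[0,[-0.01,-0.01,0.83],0],[0,[-0.01,-0.01,0.83],0],[0,[-0.01,-0.01,0.83],0]]'
python3 -m pendant '[[0,[0,0,0],0],[0,[0,0,0],0],[0,[0,0,0],0],[0,[0,0,0],0],[0,[0,0,-0.05],0],[0,[0,0,-0.15],0],[0,[0,0,-0.3],0]]'
```

```text
time: 3.0
tool_pos: [0.5195, 0.1646, 0.1506]
tool_rot: [-0.0, 0.998, -0.056, 0.001]
contact_force: [0.5, 0.4, 0.3]
gripper_width: 0.33
grasp_force: 0.0
time: 3.7
tool_pos: [0.5173, 0.1645, 0.1839]
tool_rot: [0.0, 0.998, -0.056, -0.003]
contact_force: [0.1, 0.3, -4.5]
gripper_width: 0.152
grasp_force: 58.5
```

```bash
python3 -m pendant '[[0,[0,0,-0.15],0],[0,[0,0,-0.35],-0.01],[0,[0,0,-0.55],-0.02],[0,[0,0.05,-0.75],-0.03],[0,[0,0.15,-0.9],-0.036],[0,[0,0.3,-1.0],-0.036],[0,[0,0.5,-1.0],-0.036],[0,[0,0.75,-1.0],-0.036],[0,[0,1,-1.0],-0.036]]'
for i in 1 2; do :; done
python3 -m pendant '[[0,[0,0.25,0],0],[0,[0,0.5,0],0],[0,[0,0.75,0],0],[0,[0,1,0],0]]'
python3 -m pendant '[[0,[0,0.25,0],0],[0,[0,0.5,0],0],[0,[0,0.75,0],0],[0,[0,1,0],0]]'
python3 -m pendant '[[0,[0,0.25,0],0],[0,[0,0.5,0],0],[0,[0,0.75,0],0],[0,[0,0.9,0],0],[0,[0,1,0],0],[0,[0,1,0],0]]'
python3 - <<'E'
from h import *
s=manip.state();print(s["grasp_force"],s["gripper_width"],s["contact_force"])
to(.511,-.392,.31,0); to(.511,-.392,.097,0)
E
```

```text
time: 4.6
tool_pos: [0.5048, 0.0447, 0.3055]
tool_rot: [-0.0, 1.0, 0.001, -0.0]
contact_force: [0.8, 0.3, -5.0]
gripper_width: 0.156
grasp_force: 58.6
time: 5.0
tool_pos: [0.5049, -0.0755, 0.3054]
tool_rot: [-0.0, 1.0, 0.0, -0.0]
contact_force: [0.7, 0.5, -3.9]
gripper_width: 0.147
grasp_force: 58.6
time: 5.4
tool_pos: [0.505, -0.1955, 0.3053]
tool_rot: [-0.001, 1.0, 0.0, -0.0]
contact_force: [0.7, 0.8, -5.4]
gripper_width: 0.152
grasp_force: 58.6
time: 6.0
tool_pos: [0.5053, -0.3153, 0.3053]
tool_rot: [-0.0, 1.0, -0.001, -0.0]
contact_force: [-0.0, 0.2, -5.0]
gripper_width: 0.15
grasp_force: 58.7
58.69413077831268 0.15029673170248803 [-0.04073235  0.20088028 -4.98440159]
shift [ 0.048  0.639 -0.04 ] roll -0.0004 cur yaw -0.07 pos [ 505.3 -315.3  305.3] tilt 0.06
shift [0.05  0.64  1.735] roll -0.0004 cur yaw -0.07 pos [ 505.3 -315.3  305.3] tilt 0.06
```

```bash
python3 -m pendant '[[0,[0.02,0.2,0],0],[0,[0.05,0.4,0],0],[0,[0.05,0.58,0.1],0],[0,[0.05,0.64,0.3],0],[0,[0.05,0.64,0.5],0],[0,[0.05,0.64,0.7],0],[0,[0.05,0.64,0.9],0],[0,[0.05,0.64,1],0]]'
python3 -m pendant '[[0,[0,0,0.2],0],[0,[0,0,0.4],0],[0,[0,0,0.55],0],[0,[0,0,0.65],0],[0,[0,0,0.67],0],[0,[0,0,0.69],0],[0,[0,0,0.71],0],[0,[0,0,0.72],0],[0,[0,0,0.72],0]]'
```

```text
time: 6.8
tool_pos: [0.5109, -0.3891, 0.1827]
tool_rot: [-0.002, 1.0, 0.001, -0.002]
contact_force: [-0.6, 0.7, -6.0]
gripper_width: 0.148
grasp_force: 58.9
time: 7.7
tool_pos: [0.5117, -0.3918, 0.0999]
tool_rot: [0.0, 1.0, -0.0, 0.0]
contact_force: [0.2, -0.3, -5.3]
gripper_width: 0.15
grasp_force: 58.9
```

```bash
python3 -m pendant '[[0,[0,0,0.012],0],[0,[0,0,0.022],0],[0,[0,0,0.032],0],[0,[0,0,0.038],0],[0,[0,0,0.038],0]]'
```

```text
time: 8.2
tool_pos: [0.5113, -0.3914, 0.0945]
tool_rot: [-0.0, 1.0, -0.0, -0.0]
contact_force: [0.6, -0.1, -5.1]
gripper_width: 0.151
grasp_force: 58.9
```

```bash
python3 -m pendant '[[0,[0,0,0.006],0],[0,[0,0,0.01],0],[0,[0,0,0.01],0]]'; python3 -m pendant '[[0,[0,0,0.006],0],[0,[0,0,0.01],0],[0,[0,0,0.01],0]]'
```

```text
time: 8.5
tool_pos: [0.5115, -0.3917, 0.0943]
tool_rot: [0.0, 1.0, 0.0, 0.0]
contact_force: [-2.6, 1.4, 0.3]
gripper_width: 0.148
grasp_force: 59.5
time: 8.8
tool_pos: [0.5117, -0.3919, 0.0943]
tool_rot: [0.0, 1.0, 0.0, 0.0]
contact_force: [-4.3, 2.9, 5.6]
gripper_width: 0.153
grasp_force: 60.3
```

```bash
python3 -m pendant '[[1,[0,0,-0.01],0],[1,[0,0,-0.01],0],[1,[0,0,-0.01],0],[1,[0,0,-0.01],0],[1,[0,0,-0.01],0],[1,[0,0,-0.1],0],[1,[0,0,-0.3],0],[1,[0,0,-0.55],0],[1,[0,0,-0.8],0],[1,[0,0,-1],0]]'
python3 -m pendant '[[1,[0,0,-0.3],0],[1,[0,-0.2,-0.6],0],[1,[0,-0.5,-0.8],0],[1,[0,-0.8,-0.8],0],[1,[0,-1,-0.8],0]]'
python3 -m pendant '[[1,[0,-0.33,0],0],[1,[0,-0.67,0],0],[1,[0,-1,0],0]]'
python3 -m pendant '[[1,[0,-0.33,0],0],[1,[0,-0.67,0],0],[1,[0,-1,0],0]]'
python3 -m pendant '[[1,[0,-0.33,0],0],[1,[0,-0.67,0],0],[1,[0,-1,0],0]]'
python3 -m pendant '[[1,[0,-0.33,0],0],[1,[0,-0.67,0],0],[1,[0,-1,0],0],[1,[0,-1,0],0],[1,[0,-1,0],0]]'
python3 - <<'E'
from h import *
f=grab("wrist")
for c in("blue","yellow"):
  for k in blobs(mask(f,c),2):
    if cv2.contourArea(k)>500: print(c,cv2.boundingRect(k),*rect(plane(f,k[:,0],.125)))
to(.506,.2665,.25,0)
f=grab("scene")
for k in blobs(mask(f,"red"),3): print(cv2.boundingRect(k),*rect(plane(f,k[:,0],.069)))
E
```

```text
time: 9.8
tool_pos: [0.512, -0.3919, 0.2155]
tool_rot: [0.001, 1.0, 0.0, 0.001]
contact_force: [1.8, -0.8, 1.1]
gripper_width: 1.0
grasp_force: 0.0
time: 10.3
tool_pos: [0.5119, -0.27, 0.3113]
tool_rot: [0.001, 1.0, 0.0, 0.002]
contact_force: [0.6, 0.1, -0.9]
gripper_width: 1.0
grasp_force: 0.0
time: 10.6
tool_pos: [0.5113, -0.15, 0.3094]
tool_rot: [0.0, 1.0, -0.0, 0.001]
contact_force: [-0.2, 0.2, -0.5]
gripper_width: 0.999
grasp_force: 0.0
time: 10.9
tool_pos: [0.5112, -0.0299, 0.3095]
tool_rot: [0.0, 1.0, -0.0, 0.001]
contact_force: [-0.1, -0.8, 0.2]
gripper_width: 0.999
grasp_force: 0.0
time: 11.2
tool_pos: [0.5112, 0.0902, 0.3095]
tool_rot: [-0.0, 1.0, 0.0, 0.001]
contact_force: [0.6, 0.2, 0.0]
gripper_width: 1.0
grasp_force: 0.0
time: 11.7
tool_pos: [0.5113, 0.2092, 0.309]
tool_rot: [0.0, 1.0, 0.001, 0.0]
contact_force: [-0.3, -0.3, -0.2]
gripper_width: 1.0
grasp_force: 0.0
blue (182, 126, 80, 126) [506.  267.4] [126.7  74.1] 0.0
blue (530, 73, 30, 27) [604.7 -30.5] [26.  22.8] -77.4
yellow (60, 121, 83, 131) [508.3 386.1] [127.6  75.4] -4.4
shift [-0.045 -0.485  0.491] roll 0.0001 cur yaw 0.02 pos [511.4 208.4 308.9] tilt 0.04
(115, 220, 33, 39) [ 515.3 -390.8] [133.   72.8] 0.2
(465, 108, 25, 16) [156.2 849.8] [118.9  89.9] -2.3
(491, 247, 7, 4) [791.6 441.8] [14.4 10.6] 74.0
```

```bash
python3 -m pendant '[[1,[-0.02,-0.2,0.1],0],[1,[-0.045,-0.4,0.3],0],[1,[-0.045,-0.487,0.5],0],[1,[-0.045,-0.487,0.7],0],[1,[-0.045,-0.487,0.8],0],[1,[-0.045,-0.487,0.8],0],[1,[-0.045,-0.487,0.8],0]]'
python3 -m pendant '[[1,[0,0,0.15],0],[1,[0,0,0.3],0],[1,[0,0,0.45],0],[1,[0,0,0.52],0],[1,[0,0,0.52],0],[0,[0,0,0.52],0],[0,[0,0,0.52],0],[0,[0,0,0.52],0],[0,[0,0,0.52],0],[0,[0,0,0.52],0]]'
python3 -m pendant '[[0,[0,0,0],0],[0,[0,0,0],0],[0,[0,0,0],0],[0,[0,0,-0.05],0],[0,[0,0,-0.15],0],[0,[0,0,-0.3],0]]'
```

```text
time: 12.5
tool_pos: [0.5067, 0.2663, 0.2134]
tool_rot: [-0.0, 1.0, -0.001, 0.001]
contact_force: [-0.2, 0.6, -0.0]
gripper_width: 0.994
grasp_force: 0.0
time: 13.5
tool_pos: [0.5063, 0.2673, 0.1505]
tool_rot: [-0.0, 1.0, -0.0, 0.0]
contact_force: [-0.8, 6.9, 5.1]
gripper_width: 0.153
grasp_force: 60.8
time: 14.1
tool_pos: [0.5044, 0.2661, 0.1841]
tool_rot: [0.001, 1.0, -0.0, -0.003]
contact_force: [-0.3, 0.4, -4.7]
gripper_width: 0.149
grasp_force: 58.5
```

```bash
python3 -m pendant '[[0,[0,0,-0.15],0],[0,[0,0,-0.35],0],[0,[0,0,-0.55],0],[0,[0,0.05,-0.75],0],[0,[0,0.15,-0.9],0],[0,[0,0.3,-1.0],0],[0,[0,0.5,-1.0],0],[0,[0,0.75,-1.0],0],[0,[0,1,-1.0],0]]'
python3 -m pendant '[[0,[0,0.25,0],0],[0,[0,0.5,0],0],[0,[0,0.75,0],0],[0,[0,1,0],0]]'
python3 -m pendant '[[0,[0,0.25,0],0],[0,[0,0.5,0],0],[0,[0,0.75,0],0],[0,[0,1,0],0]]'
python3 -m pendant '[[0,[0,0.25,0],0],[0,[0,0.5,0],0],[0,[0,0.75,0],0],[0,[0,0.9,0],0],[0,[0,1,0],0],[0,[0,1,0],0]]'
python3 - <<'E'
from h import *
f=grab("wrist")
for k in blobs(mask(f,"red"),1): print(cv2.boundingRect(k),*rect(plane(f,k[:,0],.069)))
to(.511,-.280,.185,0)
E
```

```text
time: 15.0
tool_pos: [0.5054, 0.1457, 0.3057]
tool_rot: [0.0, 1.0, 0.0, -0.001]
contact_force: [-0.8, 0.4, -4.2]
gripper_width: 0.15
grasp_force: 58.6
time: 15.4
tool_pos: [0.5053, 0.0256, 0.3057]
tool_rot: [0.0, 1.0, -0.0, -0.001]
contact_force: [-0.2, -0.3, -4.0]
gripper_width: 0.148
grasp_force: 58.6
time: 15.8
tool_pos: [0.5052, -0.0943, 0.3056]
tool_rot: [-0.0, 1.0, -0.0, -0.001]
contact_force: [0.6, 0.2, -5.4]
gripper_width: 0.153
grasp_force: 58.6
time: 16.4
tool_pos: [0.5058, -0.2138, 0.3056]
tool_rot: [-0.0, 1.0, -0.001, -0.0]
contact_force: [0.9, 0.6, -5.3]
gripper_width: 0.149
grasp_force: 58.7
(400, 113, 80, 113) [ 511.5 -390.3] [127.6  76.2] -0.1
shift [0.043 0.561 1.005] roll -0.0001 cur yaw -0.02 pos [ 505.9 -212.8  305.7] tilt 0.08
```

```bash
python3 -m pendant '[[0,[0.02,0.2,0],0],[0,[0.045,0.4,0],0],[0,[0.045,0.53,0.1],0],[0,[0.045,0.56,0.3],0],[0,[0.045,0.56,0.5],0],[0,[0.045,0.56,0.7],0],[0,[0.045,0.56,0.9],0],[0,[0.045,0.56,1],0]]'
python3 -m pendant '[[0,[0,0,0.2],0],[0,[0,0,0.4],0],[0,[0,0,0.55],0],[0,[0,0,0.68],0],[0,[0,0,0.71],0],[0,[0,0,0.735],0],[0,[0,0,0.75],0],[0,[0,0,0.76],0],[0,[0,0,0.76],0]]'
python3 -m pendant '[[0,[0,0,0.005],0],[0,[0,0,0.005],0]]'
```

```text
time: 17.25
tool_pos: [0.51, -0.2781, 0.182]
tool_rot: [-0.002, 1.0, 0.0, -0.002]
contact_force: [-0.3, 0.4, -5.4]
gripper_width: 0.153
grasp_force: 59.0
time: 18.15
tool_pos: [0.5119, -0.2806, 0.0955]
tool_rot: [0.0, 1.0, -0.0, 0.001]
contact_force: [-0.4, 0.1, -5.0]
gripper_width: 0.148
grasp_force: 59.0
time: 18.35
tool_pos: [0.5116, -0.2804, 0.0945]
tool_rot: [0.0, 1.0, -0.0, 0.0]
contact_force: [-0.2, 0.2, -3.5]
gripper_width: 0.151
grasp_force: 59.2
```

```bash
python3 -m pendant '[[0,[0,0,0.006],0],[0,[0,0,0.01],0],[0,[0,0,0.01],0]]'
python3 -m pendant '[[1,[0,0,0],0],[1,[0,0,0],0],[1,[0,0,0],0],[1,[0,0,0],0],[1,[0,0,0],0],[1,[0,0,-0.1],0],[1,[0,0,-0.3],0],[1,[0,0,-0.55],0],[1,[0,0,-0.8],0],[1,[0,0,-1],0]]'
python3 -m pendant '[[1,[0,0,-0.3],0],[1,[0,-0.2,-0.6],0],[1,[0,-0.5,-0.8],0],[1,[0,-0.8,-0.8],0],[1,[0,-1,-0.8],0]]'
python3 -m pendant '[[1,[0,-0.33,0],0],[1,[0,-0.67,0],0],[1,[0,-1,0],0]]'
python3 -m pendant '[[1,[0,-0.33,0],0],[1,[0,-0.67,0],0],[1,[0,-1,0],0]]'
python3 -m pendant '[[1,[0,-0.33,0],0],[1,[0,-0.67,0],0],[1,[0,-1,0],0]]'
python3 -m pendant '[[1,[0,-0.33,0],0],[1,[0,-0.67,0],0],[1,[0,-1,0],0],[1,[0,-1,0],0],[1,[0,-1,0],0]]'
python3 - <<'E'
from h import *
f=grab("wrist","w3")
for c in("yellow",):
  for k in blobs(mask(f,c),2):
    if cv2.contourArea(k)>500: r=rect(plane(f,k[:,0],.125));print(c,cv2.boundingRect(k),*r);to(r[0][0]/1e3,r[0][1]/1e3,.215,r[2])
f=grab("scene")
for c in("red","blue"):
  for k in blobs(mask(f,c),3): print(c,cv2.boundingRect(k),*rect(plane(f,k[:,0],.069)))
E
```

```text
time: 18.65
tool_pos: [0.5117, -0.2804, 0.0944]
tool_rot: [0.0, 1.0, 0.0, 0.0]
contact_force: [-4.4, 3.6, 5.1]
gripper_width: 0.15
grasp_force: 60.4
time: 19.65
tool_pos: [0.512, -0.2806, 0.2162]
tool_rot: [0.001, 1.0, -0.0, 0.001]
contact_force: [-0.1, 0.4, 0.1]
gripper_width: 1.004
grasp_force: 0.0
time: 20.15
tool_pos: [0.5119, -0.1587, 0.3119]
tool_rot: [0.001, 1.0, 0.0, 0.002]
contact_force: [0.4, -0.5, 0.3]
gripper_width: 1.003
grasp_force: 0.0
time: 20.45
tool_pos: [0.5112, -0.0388, 0.3102]
tool_rot: [0.0, 1.0, -0.0, 0.001]
contact_force: [0.4, -0.7, -1.5]
gripper_width: 1.002
grasp_force: 0.0
time: 20.75
tool_pos: [0.5112, 0.0814, 0.3102]
tool_rot: [-0.0, 1.0, 0.0, 0.001]
contact_force: [0.5, 0.6, 0.3]
gripper_width: 0.997
grasp_force: 0.0
time: 21.05
tool_pos: [0.5112, 0.2015, 0.3102]
tool_rot: [-0.0, 1.0, 0.0, 0.001]
contact_force: [0.5, -0.3, 0.3]
gripper_width: 1.0
grasp_force: 0.0
time: 21.55
tool_pos: [0.5112, 0.3203, 0.3095]
tool_rot: [0.0, 1.0, 0.001, 0.0]
contact_force: [-0.4, 0.0, -0.2]
gripper_width: 0.999
grasp_force: 0.0
yellow (177, 122, 79, 130) [508.1 387.7] [127.1  73.7] -4.6
shift [-0.028 -0.568  0.788] roll 0.0257 cur yaw 0.02 pos [511.4 319.6 309.5] tilt 0.04
red (115, 220, 33, 39) [ 515.1 -390.7] [132.7  72.8] -0.0
red (465, 108, 25, 16) [155.3 839.4] [128.6  84. ] -36.1
red (432, 9, 13, 5) [-1182.5  1507.9] [113.9  52.6] -70.7
blue (6, 53, 41, 48) [-725.8 -805.9] [591.  141.7] 11.4
blue (35, 0, 122, 19) [-1887.1  -543.6] [738.8 284.2] -75.5
blue (160, 213, 35, 37) [ 514.4 -279.8] [132.7  74.7] -0.1
```

View pics/w3.png

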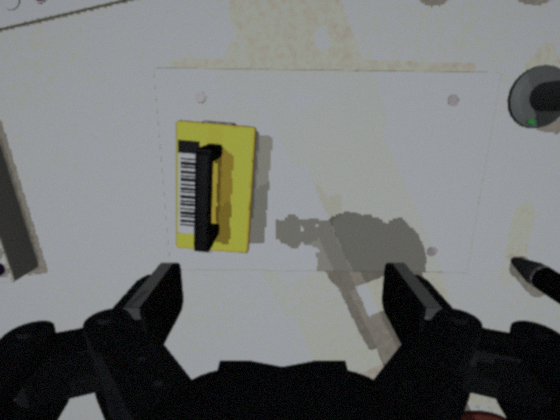

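Yellow is at (216,186) with its strip on the +y side and the start mark at its +x end (188,147), so its yaw is about 175°. The grasp works the same way.

```bash
python3 -m pendant '[[1,[-0.02,-0.2,0.1],0.01],[1,[-0.03,-0.4,0.3],0.026],[1,[-0.03,-0.568,0.5],0.026],[1,[-0.03,-0.568,0.7],0.026],[1,[-0.03,-0.568,0.79],0.026],[1,[-0.03,-0.568,0.79],0.026],[1,[-0.03,-0.568,0.79],0.026]]'
python3 -m pendant '[[1,[0,0,0.15],0],[1,[0,0,0.3],0],[1,[0,0,0.45],0],[1,[0,0,0.53],0],[1,[0,0,0.53],0],[0,[0,0,0.53],0],[0,[0,0,0.53],0],[0,[0,0,0.53],0],[0,[0,0,0.53],0],[0,[0,0,0.53],0]]'
python3 -m pendant '[[0,[0,0,0],0],[0,[0,0,0],0],[0,[0,0,0],0],[0,[0,0,-0.05],0],[0,[0,0,-0.15],0],[0,[0,0,-0.3],0]]'
```

```text
time: 22.35
tool_pos: [0.5086, 0.3872, 0.2154]
tool_rot: [-0.0, 0.999, -0.042, 0.001]
contact_force: [0.8, 0.6, 0.5]
gripper_width: 1.004
grasp_force: 0.0
time: 23.35
tool_pos: [0.5081, 0.3883, 0.1513]
tool_rot: [-0.001, 0.999, -0.041, 0.0]
contact_force: [-0.3, 6.6, 5.9]
gripper_width: 0.151
grasp_force: 60.4
time: 23.95
tool_pos: [0.5066, 0.387, 0.1851]
tool_rot: [0.001, 0.999, -0.041, -0.002]
contact_force: [-0.6, -0.6, -3.6]
gripper_width: 0.148
grasp_force: 58.5
```

```bash
python3 -m pendant '[[0,[0,0,-0.15],0],[0,[0,0,-0.35],-0.01],[0,[0,0,-0.55],-0.02],[0,[0,0.05,-0.75],-0.026],[0,[0,0.15,-0.9],-0.026],[0,[0,0.3,-1.0],-0.026],[0,[0,0.5,-1.0],-0.026],[0,[0,0.75,-1.0],-0.026],[0,[0,1,-1.0],-0.026]]'
python3 -m pendant '[[0,[0,0.25,0],0],[0,[0,0.5,0],0],[0,[0,0.75,0],0],[0,[0,1,0],0]]'
python3 -m pendant '[[0,[0,0.25,0],0],[0,[0,0.5,0],0],[0,[0,0.75,0],0],[0,[0,1,0],0]]'
python3 -m pendant '[[0,[0,0.25,0],0],[0,[0,0.5,0],0],[0,[0,0.75,0],0],[0,[0,0.9,0],0],[0,[0,1,0],0],[0,[0,1,0],0]]'
python3 - <<'E'
from h import *
f=grab("wrist")
for c in("red","blue"):
 for k in blobs(mask(f,c),2): print(c,cv2.boundingRect(k),*rect(plane(f,k[:,0],.069)))
to(.511,-.168,.185,0)
E
```

```text
time: 24.85
tool_pos: [0.4978, 0.2668, 0.3077]
tool_rot: [0.0, 1.0, -0.0, 0.001]
contact_force: [0.9, -0.4, -4.5]
gripper_width: 0.15
grasp_force: 58.6
time: 25.25
tool_pos: [0.4976, 0.1466, 0.3076]
tool_rot: [0.0, 1.0, -0.0, 0.001]
contact_force: [0.4, -0.6, -3.6]
gripper_width: 0.147
grasp_force: 58.6
time: 25.65
tool_pos: [0.4975, 0.0267, 0.3077]
tool_rot: [0.0, 1.0, -0.0, 0.001]
contact_force: [0.8, 0.2, -3.0]
gripper_width: 0.152
grasp_force: 58.6
time: 26.25
tool_pos: [0.4978, -0.0929, 0.3071]
tool_rot: [0.0, 1.0, -0.001, 0.0]
contact_force: [0.2, -0.2, -2.7]
gripper_width: 0.15
grasp_force: 58.7
red (500, 105, 60, 114) [ 511.5 -384.7] [128.   70.5] 0.1
blue (407, 106, 82, 114) [ 510.7 -278.1] [127.9  76.7] -0.2
blue (159, 54, 27, 29) [613.8  22.9] [27.9 25.7] 64.2
shift [0.11  0.634 1.017] roll -0.0004 cur yaw -0.08 pos [497.8 -92.  307. ] tilt 0.03
```

```bash
python3 -m pendant '[[0,[0.04,0.2,0],0],[0,[0.08,0.4,0],0],[0,[0.11,0.58,0.1],0],[0,[0.11,0.635,0.3],0],[0,[0.11,0.635,0.5],0],[0,[0.11,0.635,0.7],0],[0,[0.11,0.635,0.9],0],[0,[0.11,0.635,1],0]]'
python3 -m pendant '[[0,[0,0,0.2],0],[0,[0,0,0.4],0],[0,[0,0,0.55],0],[0,[0,0,0.68],0],[0,[0,0,0.71],0],[0,[0,0,0.735],0],[0,[0,0,0.75],0],[0,[0,0,0.765],0],[0,[0,0,0.765],0]]'
python3 -m pendant '[[0,[0,0,0.005],0],[0,[0,0,0.01],0],[0,[0,0,0.01],0]]'
python3 -m pendant '[[0,[0,0,0.005],0],[0,[0,0,0.005],0]]'
```

```text
time: 27.1
tool_pos: [0.5102, -0.1662, 0.184]
tool_rot: [-0.001, 1.0, 0.001, -0.002]
contact_force: [-0.7, 0.8, -3.0]
gripper_width: 0.15
grasp_force: 58.9
time: 28.0
tool_pos: [0.5116, -0.1681, 0.0953]
tool_rot: [0.0, 1.0, -0.0, 0.0]
contact_force: [-0.3, 0.3, -4.2]
gripper_width: 0.155
grasp_force: 58.9
time: 28.3
tool_pos: [0.5117, -0.168, 0.0952]
tool_rot: [0.0, 1.0, -0.0, 0.0]
contact_force: [-2.4, 2.4, 4.9]
gripper_width: 0.151
grasp_force: 60.1
time: 28.5
tool_pos: [0.5118, -0.168, 0.0952]
tool_rot: [0.0, 1.0, 0.0, 0.0]
contact_force: [-4.9, 3.0, 8.0]
gripper_width: 0.149
grasp_force: 60.5
```

```bash
python3 -m pendant '[[1,[0,0,0],0],[1,[0,0,0],0],[1,[0,0,0],0],[1,[0,0,0],0],[1,[0,0,0],0],[1,[0,0,-0.1],0],[1,[0,0,-0.3],0],[1,[0,0,-0.55],0],[1,[0,0,-0.8],0],[1,[0,0,-1],0]]'
python3 -m pendant '[[1,[0,0,-0.3],0],[1,[0,-0.2,-0.6],0],[1,[0.1,-0.5,-0.8],0],[1,[0.2,-0.8,-0.8],0],[1,[0.25,-1,-0.8],0],[1,[0.25,-1,-0.8],0],[1,[0.25,-1,-0.8],0]]'
cat >> h.py <<'E'
def tri(fs,uvs):
    A=[];B=[]
    for f,uv in zip(fs,uvs):
        d=dirs(f,uv)[0];d/=np.linalg.norm(d);P=np.eye(3)-np.outer(d,d);A.append(P);B.append(P@f["o"])
    return np.linalg.solve(sum(A),sum(B))
def cap(f):
    "pixel centre of the small bright-blue cap nearest its expected place"
    e=proj(f,[.603,-.004,.16])[0]
    ks=[k for k in blobs(mask(f,"blue"),8,0) if cv2.contourArea(k)>10]
    c=[np.r_[cv2.minEnclosingCircle(k)[0],cv2.contourArea(k)] for k in ks]
    return min(c,key=lambda v:np.hypot(*(v[:2]-e)))
E
python3 - <<'E'
from h import *
f=grab("wrist","w4"); print(cap(f),f["s"]["tool_pos"])
np.savez("w4.npz",R=f["R"],o=f["o"],uv=cap(f)[:2])
fs=[f,grab("scene"),grab("side")]
uv=[cap(g)[:2] for g in fs];print(uv)
p=tri(fs,uv);print(p*1e3,[np.round(proj(g,p)[0]-u,1) for g,u in zip(fs,uv)])
for c in("red","blue","yellow"):
  for k in blobs(mask(fs[1],c),3): 
    r=rect(plane(fs[1],k[:,0],.069))
    if 100<r[1][0]<150:print(c,*r)
E
```

```text
time: 29.5
tool_pos: [0.5118, -0.1682, 0.2161]
tool_rot: [0.001, 1.0, 0.0, 0.001]
contact_force: [0.3, -0.2, 0.2]
gripper_width: 0.999
grasp_force: 0.0
time: 30.2
tool_pos: [0.5412, -0.0478, 0.3095]
tool_rot: [0.0, 1.0, 0.001, 0.0]
contact_force: [0.5, -0.3, -0.5]
gripper_width: 1.002
grasp_force: 0.0
[231.19491577 122.88983154 491.5       ] [ 0.54119371 -0.04782587  0.30950309]
[array([231.19491577, 122.88983154]), array([293., 202.]), array([288. , 205.5])]
[603.26845141  -5.39236782 162.68125998] [array([-0. , -0.6]), array([-0.2,  0.4]), array([-0.4, -0.3])]
red [ 515.4 -390.7] [133.3  72.8] -0.0
red [154.9 850.8] [115.3  90. ] 2.7
blue [ 514.  -279.9] [132.  75.] -0.1
yellow [ 513.8 -168.7] [134.5  75.4] 0.1
```

View pics/w4.png

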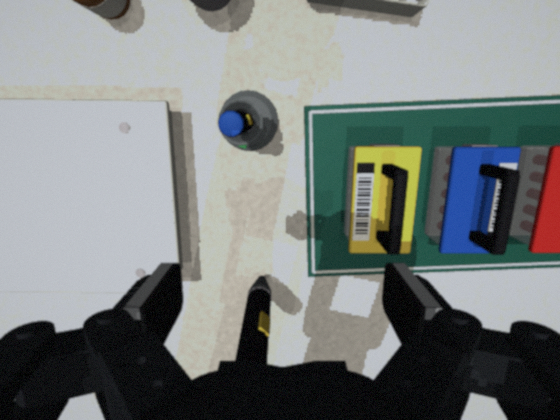

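The wrist view shows the pen cap at (231,123), the holder foot centred near (249,121), and all three carriers on the mat.

Run:
```python
from h import *
f=grab("wrist")
print(plane(f,[[249,121]],.006)*1e3)
a=f["img"][80:165,205:290]; a=cv2.resize(a,None,fx=5,fy=5,interpolation=cv2.INTER_CUBIC)
cv2.imwrite("pics/c4.png",a[:,:,::-1])
to(.603,-.0055,.25,0)
```

```text
[[601.75799886  -6.50684806   6.        ]]
shift [ 0.516 -0.363  0.491] roll -0.0005 cur yaw -0.09 pos [541.  -48.9 308.9] tilt 0.02
```

View pics/c4.png

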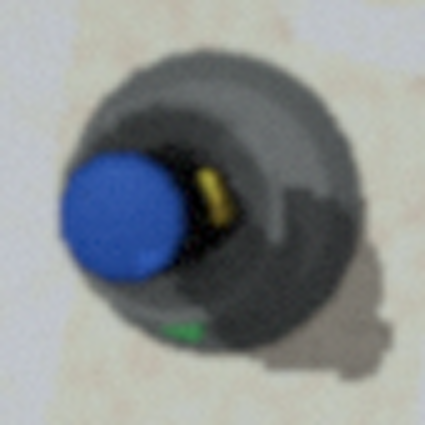

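The foot's circle is centred at about (248.5,120), so the holder is near (602.5,−6). The pen is almost upright.

```bash
python3 -m pendant '[[1,[0.15,-0.1,0],0],[1,[0.35,-0.25,0.1],0],[1,[0.516,-0.363,0.3],0],[1,[0.516,-0.363,0.5],0],[1,[0.516,-0.363,0.6],0],[1,[0.516,-0.363,0.6],0],[1,[0.516,-0.363,0.6],0]]'
python3 - <<'E'
from h import *
f=grab("wrist"); w=np.load("w4.npz")
g={**f,"R":w["R"],"o":w["o"]}
p=tri([f,g],[cap(f)[:2],w["uv"]]);print(cap(f),p*1e3, plane(f,[cap(f)[:2]],.163)*1e3)
to(p[0],p[1],.130,0)
E
```

```text
time: 31.1
tool_pos: [0.6033, -0.0051, 0.2378]
tool_rot: [0.0, 1.0, -0.001, 0.0]
contact_force: [-0.5, 0.2, -0.5]
gripper_width: 0.999
grasp_force: 0.0
[281.30487061 218.30487061 680.        ] [602.61729775  -4.57554779 158.39578797] [[603.93870023  -4.42158131 163.        ]]
shift [-0.011 -0.004  0.905] roll -0.0003 cur yaw -0.05 pos [603.6  -5.  238.6] tilt 0.14
```

```bash
python3 -m pendant '[[1,[0,0,0.15],0],[1,[0,0,0.35],0],[1,[0,0,0.55],0],[1,[0,0,0.75],0],[1,[0,0,0.85],0],[1,[0,0,0.9],0],[1,[0,0,0.9],0],[0,[0,0,0.9],0],[0,[0,0,0.9],0],[0,[0,0,0.9],0]]'
python3 -m pendant '[[0,[0,0,0],0],[0,[0,0,0],0],[0,[0,0,0],0],[0,[0,0,0],0],[0,[0,0,-0.05],0],[0,[0,0,-0.15],0],[0,[0,0,-0.3],0],[0,[0,0,-0.3],0]]'
```

```text
time: 32.15
tool_pos: [0.6039, -0.0044, 0.1302]
tool_rot: [0.0, 1.0, 0.0, 0.001]
contact_force: [-0.0, 0.6, 0.6]
gripper_width: 0.517
grasp_force: 0.0
time: 32.95
tool_pos: [0.6051, -0.0046, 0.1686]
tool_rot: [0.0, 1.0, 0.0, 0.003]
contact_force: [0.5, 0.3, 0.7]
gripper_width: 0.244
grasp_force: 58.6
```

```bash
python3 -m pendant '[[0,[0,0,-0.2],0],[0,[0,0,-0.45],0],[0,[0,0,-0.7],0],[0,[0,0,-0.9],0],[0,[0,0,-1],0],[0,[0,0,-1],0],[0,[0,0,-1],0]]'
python3 - <<'E'
from h import *
out=[]
for n in("scene","side"):
    f=grab(n); s=f["s"]; p=proj(f,s["tool_pos"]-[0,0,.118])[0]; print(n,p,s["tool_pos"])
    np.savez("p_"+n,img=f["img"],R=f["R"],o=f["o"],fx=f["fx"],fy=f["fy"],cx=f["cx"],cy=f["cy"],tcp=s["tool_pos"])
    u,v=np.round(p).astype(int); print("crop org",u-30,v-55)
    out.append(cv2.resize(f["img"][v-55:v+20,u-30:u+30],None,fx=6,fy=6,interpolation=cv2.INTER_CUBIC))
cv2.imwrite("pics/tip.png",np.hstack(out)[:,:,::-1])
E
```

```text
time: 33.65
tool_pos: [0.6027, -0.0043, 0.2834]
tool_rot: [-0.0, 1.0, 0.0, -0.001]
contact_force: [-0.2, -0.2, -0.8]
gripper_width: 0.236
grasp_force: 58.6
scene [293.19962011 201.22823272] [ 0.60269644 -0.00428181  0.28341123]
crop org 263 146
side [287.25697119 204.34473724] [ 0.60240765 -0.0042371   0.28268515]
crop org 257 149
```

View pics/tip.png

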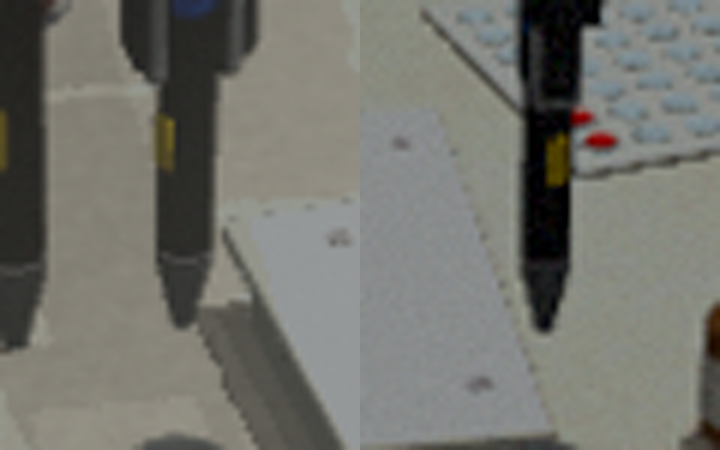

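The crops show the pen held vertically, with the tip at scene (292.9,200) and side (287,203.5). That puts it directly below the TCP and about 116 mm down. Next I'll look at the code strips from above.

```bash
python3 -m pendant '[[0,[0,0.2,-0.1],0],[0,[0,0.5,-0.1],0],[0,[-0.2,0.8,-0.1],0],[0,[-0.3,1,-0.1],0]]'
python3 -m pendant '[[0,[-0.2,0.3,0],0],[0,[-0.5,0.6,0],0],[0,[-0.75,0.9,0],0],[0,[-0.9,1,0],0],[0,[-0.9,1,0],0]]'
python3 -m pendant '[[0,[0,0.2,0],0],[0,[0,0.3,0],0],[0,[0,0.3,0],0],[0,[0,0.3,0],0]]'
cat >> h.py <<'E'
def strips(f,z=.070):
    "strip centre from white/black pixels enclosed in each lid; prints lid and strip rectangles"
    h=cv2.cvtColor(f["img"],cv2.COLOR_RGB2HSV); white=cv2.inRange(h,(0,0,110),(180,70,255))
    for c in("red","yellow","blue"):
        k=max(blobs(mask(f,c),3,9),key=cv2.contourArea)
        L=rect(plane(f,k[:,0],z-.001))
        hull=np.zeros(white.shape,np.uint8); cv2.fillConvexPoly(hull,cv2.convexHull(k),255)
        hull=cv2.erode(hull,np.ones((3,3)))
        m=cv2.morphologyEx(white&hull,cv2.MORPH_CLOSE,np.ones((7,7)))
        b=blobs(m,1,0)
        S=rect(plane(f,b[0][:,0],z)) if b else None
        print(c,"lid",*L,"white",*(S or ()))
E
python3 - <<'E'
from h import *
f=grab("wrist","w5"); print(f["s"]["tool_pos"],f["s"]["grasp_force"]); strips(f)
E
```

```text
time: 34.15
tool_pos: [0.5656, -0.1259, 0.2949]
tool_rot: [-0.0, 1.0, -0.001, -0.002]
contact_force: [0.5, 0.2, -0.6]
gripper_width: 0.243
grasp_force: 58.7
time: 34.65
tool_pos: [0.457, -0.2457, 0.2953]
tool_rot: [-0.001, 1.0, -0.002, -0.001]
contact_force: [0.1, 0.3, -0.3]
gripper_width: 0.243
grasp_force: 58.8
time: 35.05
tool_pos: [0.4595, -0.2796, 0.2962]
tool_rot: [-0.001, 1.0, 0.0, -0.0]
contact_force: [-0.5, 0.0, -0.6]
gripper_width: 0.24
grasp_force: 58.9
[ 0.45950543 -0.27963697  0.29623326] 58.86851370334625
red lid [ 511.4 -390.8] [127.9  75.2] 0.0 white [ 516.8 -421.1] [82.4 12. ] 0.3
yellow lid [ 510.9 -168.9] [127.1  75.2] -0.0 white [ 504.9 -138.6] [82.9 12.1] -0.1
blue lid [ 510.3 -279.9] [128.2  75.6] -0.0 white [ 515.8 -304.6] [82.6 20.8] 0.0
```

View pics/w5.png

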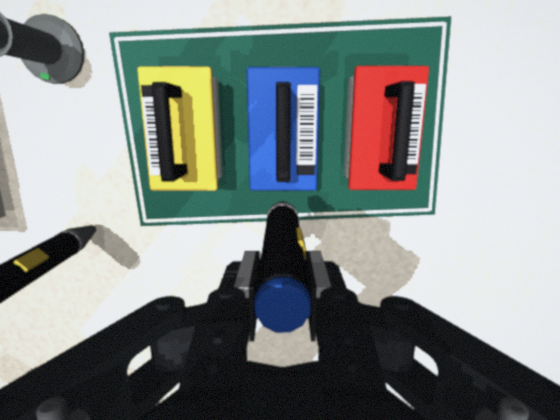

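The wrist view shows all three carriers aligned on the mat: yellow (178,128), blue (284,128) and red (390,128). The held pen's tip is at (283,208). Red and blue start at the image bottom (−x) and yellow starts at the top (+x).

Run:
```python
from h import *
f=grab("wrist"); t=f["s"]["tool_pos"]
for L in(.112,.116,.120): print(L,proj(f,t-[0,0,L])[0])
a=f["img"][190:230,255:315];h=cv2.cvtColor(a,cv2.COLOR_RGB2GRAY)
cv2.imwrite("pics/tipw.png",cv2.resize(a,None,fx=8,fy=8,interpolation=cv2.INTER_CUBIC)[:,:,::-1])
to(.467,-.416,.206,0)
```

```text
0.112 [282.40272013 204.99635357]
0.116 [282.40532391 203.70276339]
0.12 [282.4078537  202.44593336]
shift [0.061 1.138 0.755] roll 0.0004 cur yaw 0.07 pos [ 459.5 -279.5  296.7] tilt 0.04
```

View pics/tipw.png

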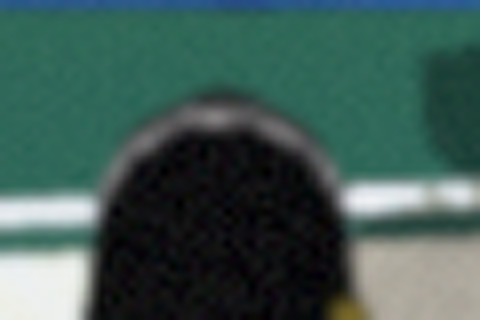

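The enlarged crop centres the pen nose at u≈282.5. That matches the predicted 282.4, so I take the tip to be under the TCP.

```bash
python3 -m pendant '[[0,[0.02,0.3,0],0],[0,[0.04,0.6,0],0],[0,[0.06,0.9,0],0],[0,[0.06,1,0],0],[0,[0.06,1,0],0]]'
python3 -m pendant '[[0,[0,0.1,0],0],[0,[0,0.137,0.1],0],[0,[0,0.137,0.3],0],[0,[0,0.137,0.5],0],[0,[0,0.137,0.65],0],[0,[0,0.137,0.75],0],[0,[0,0.137,0.77],0],[0,[0,0.137,0.77],0],[0,[0,0.137,0.77],0]]'
python3 - <<'E'
from h import *
to(.467,-.416,.189,0)
f=grab("side","s6"); t=f["s"]["tool_pos"]; print(proj(f,t-[0,0,.116]),proj(f,[.470,-.416,.07]))
u,v=np.round(proj(f,t-[0,0,.116])[0]).astype(int);print(u,v)
cv2.imwrite("pics/s6.png",cv2.resize(f["img"][v-60:v+30,u-40:u+80],None,fx=5,fy=5,interpolation=cv2.INTER_CUBIC)[:,:,::-1])
E
```

```text
time: 35.65
tool_pos: [0.4664, -0.4008, 0.2964]
tool_rot: [-0.001, 1.0, -0.001, -0.0]
contact_force: [-0.0, 0.9, -1.0]
gripper_width: 0.243
grasp_force: 59.0
time: 36.55
tool_pos: [0.4669, -0.4173, 0.2061]
tool_rot: [0.001, 1.0, 0.0, 0.001]
contact_force: [-1.0, -0.1, -0.8]
gripper_width: 0.235
grasp_force: 59.0
shift [ 0.    -0.011  0.142] roll 0.0 cur yaw 0.0 pos [ 466.9 -417.3  206.1] tilt 0.14
[[260.33974204 346.4030516 ]] [[261.93709467 352.88058103]]
260 346
```

View pics/s6.png

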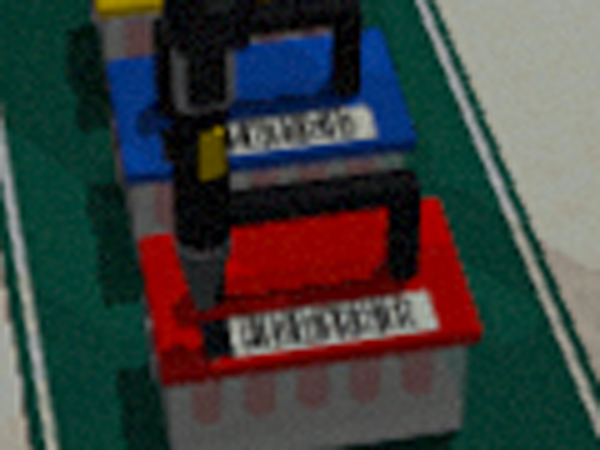

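The side crop shows the tip at crop (205,310), just above the black start block (217,340). Now I'll lower it gently until I feel contact.

```bash
python3 -m pendant '[[0,[0,-0.009,0.05],0],[0,[0,-0.009,0.1],0],[0,[0,-0.009,0.13],0],[0,[0,-0.009,0.142],0],[0,[0,-0.009,0.142],0]]'
python3 -m pendant '[[0,[0,0,0.006],0],[0,[0,0,0.006],0]]'
python3 -m pendant '[[0,[0,0,0.006],0],[0,[0,0,0.006],0]]'
python3 -m pendant '[[0,[0,0,0.006],0],[0,[0,0,0.006],0]]'
```

```text
time: 37.1
tool_pos: [0.4662, -0.4155, 0.1869]
tool_rot: [-0.0, 1.0, -0.0, -0.0]
contact_force: [-0.1, 0.4, -0.2]
gripper_width: 0.241
grasp_force: 59.0
time: 37.3
tool_pos: [0.4665, -0.4158, 0.1869]
tool_rot: [0.0, 1.0, -0.0, 0.0]
contact_force: [-0.3, 0.8, -1.1]
gripper_width: 0.239
grasp_force: 59.0
time: 37.5
tool_pos: [0.4664, -0.4157, 0.1861]
tool_rot: [0.0, 1.0, -0.0, 0.0]
contact_force: [-0.6, 0.3, -1.0]
gripper_width: 0.237
grasp_force: 59.0
time: 37.7
tool_pos: [0.4664, -0.4157, 0.1853]
tool_rot: [-0.0, 1.0, 0.0, -0.0]
contact_force: [-0.4, 0.3, -1.1]
gripper_width: 0.238
grasp_force: 59.0
```

```bash
python3 -m pendant '[[0,[0,0,0.006],0],[0,[0,0,0.006],0]]'
python3 -m pendant '[[0,[0,0,0.006],0],[0,[0,0,0.006],0]]'
python3 -m pendant '[[0,[0,0,0.006],0],[0,[0,0,0.006],0]]'
```

```text
time: 37.9
tool_pos: [0.4664, -0.4157, 0.1847]
tool_rot: [0.0, 1.0, 0.0, 0.0]
contact_force: [0.0, -0.8, -1.7]
gripper_width: 0.242
grasp_force: 59.1
time: 38.1
tool_pos: [0.4666, -0.4158, 0.1846]
tool_rot: [0.0, 1.0, 0.0, 0.0]
contact_force: [-0.5, 0.8, 2.7]
gripper_width: 0.239
grasp_force: 59.4
time: 38.3
tool_pos: [0.4668, -0.4159, 0.1846]
tool_rot: [0.0, 1.0, 0.0, 0.0]
contact_force: [-1.5, 2.5, 6.2]
gripper_width: 0.244
grasp_force: 59.7
```

Contact comes at TCP z 0.1847, so I'll rise about 2 mm and scan red.

```bash
python3 -m pendant '[[0,[0,0,-0.025],0],[0,[0,0,-0.025],0],[0,[0,0,-0.025],0],[0,[0.01,0,-0.025],0],[0,[0.03,0,-0.025],0],[0,[0.055,0,-0.025],0],[0,[0.08,0,-0.025],0],[0,[0.105,0,-0.025],0],[0,[0.13,0,-0.025],0],[0,[0.155,0,-0.025],0]]'
python3 -m pendant '[[0,[0.025,0,0],0],[0,[0.05,0,0],0],[0,[0.075,0,0],0],[0,[0.1,0,0],0],[0,[0.125,0,0],0],[0,[0.15,0,0],0],[0,[0.175,0,0],0],[0,[0.2,0,0],0],[0,[0.225,0,0],0],[0,[0.25,0,0],0]]'
python3 -m pendant '[[0,[0.025,0,0],0],[0,[0.05,0,0],0],[0,[0.075,0,0],0],[0,[0.1,0,0],0],[0,[0.125,0,0],0],[0,[0.15,0,0],0],[0,[0.175,0,0],0],[0,[0.2,0,0],0],[0,[0.225,0,0],0],[0,[0.25,0,0],0]]'
python3 -m pendant '[[0,[0.025,0,0],0],[0,[0.05,0,0],0],[0,[0.075,0,0],0],[0,[0.09,0,0],0],[0,[0.1,0,0],0],[0,[0.1,0,0],0],[0,[0.1,0,0],0]]'
python3 -m pendant '[[0,[0,0,-0.05],0],[0,[0,0,-0.2],0],[0,[0,0,-0.5],0],[0,[0,0,-0.8],0],[0,[0,0,-0.9],0],[0,[0,0,-0.9],0],[0,[0,0,-0.9],0]]'
python3 - <<'E'
from h import *
f=grab("scene")
for c in("red","blue","yellow"):
  for k in blobs(mask(f,c),3): 
    r=rect(plane(f,k[:,0],.069))
    if 100<r[1][0]<150:print(c,*r)
E
```

```text
time: 39.3
tool_pos: [0.4853, -0.4157, 0.1862]
tool_rot: [0.0, 1.0, 0.0, -0.0]
contact_force: [0.6, 0.6, 0.4]
gripper_width: 0.247
grasp_force: 59.0
time: 40.3
tool_pos: [0.5152, -0.4157, 0.1862]
tool_rot: [-0.0, 1.0, -0.0, -0.0]
contact_force: [0.2, -0.7, -1.1]
gripper_width: 0.237
grasp_force: 59.0
time: 41.3
tool_pos: [0.5452, -0.4157, 0.1862]
tool_rot: [0.0, 1.0, 0.0, -0.0]
contact_force: [-0.2, 0.7, -0.7]
gripper_width: 0.24
grasp_force: 59.0
time: 42.0
tool_pos: [0.5569, -0.4157, 0.1862]
tool_rot: [-0.0, 1.0, -0.0, -0.0]
contact_force: [-1.1, -0.5, 0.4]
gripper_width: 0.244
grasp_force: 59.0
time: 42.7
tool_pos: [0.5567, -0.4154, 0.2931]
tool_rot: [-0.0, 1.0, -0.0, -0.0]
contact_force: [-0.7, 0.5, -0.7]
gripper_width: 0.238
grasp_force: 59.0
red [ 515.4 -390.6] [133.3  73. ] -0.0
red [156.2 850.3] [118.9  88.9] -2.4
blue [ 514.4 -280.2] [132.4  75.1] 0.2
yellow [ 513.8 -168.4] [134.3  75.4] -0.1
```

```bash
python3 -m pendant '[[0,[0,-0.3,0],0],[0,[0,-0.65,0],0],[0,[0,-1,0],0]]'
python3 -m pendant '[[0,[0,-0.3,0],0],[0,[0,-0.65,0],0],[0,[0,-1,0],0],[0,[0,-1.0,0],0]]'
python3 -m pendant '[[0,[0,-0.15,0],0],[0,[0,-0.26,0],0],[0,[0,-0.268,0],0],[0,[0,-0.268,0.1],0],[0,[0,-0.268,0.3],0],[0,[0,-0.268,0.45],0],[0,[0,-0.268,0.5],0],[0,[0,-0.268,0.5],0],[0,[0,-0.268,0.5],0]]'
python3 - <<'E'
from h import *
f=grab("wrist"); strips(f); to(.5567,-.1432,.1865,0)
E
```

```text
time: 43.05
tool_pos: [0.5558, -0.2941, 0.2906]
tool_rot: [-0.002, 1.0, -0.001, -0.002]
contact_force: [0.5, 0.2, -0.8]
gripper_width: 0.24
grasp_force: 59.0
time: 43.45
tool_pos: [0.5561, -0.1711, 0.2915]
tool_rot: [-0.002, 1.0, 0.003, -0.002]
contact_force: [0.4, -0.5, -1.3]
gripper_width: 0.242
grasp_force: 59.1
time: 44.35
tool_pos: [0.5573, -0.1441, 0.2348]
tool_rot: [0.0, 1.0, -0.0, 0.0]
contact_force: [-0.0, -0.4, -0.6]
gripper_width: 0.241
grasp_force: 59.2
red lid [ 512.4 -379.5] [129.1  61.6] 1.5 white [ 507.1 -408.8] [62.2  5.3] 0.1
yellow lid [ 523.5 -167.8] [104.2  74.4] -0.1 white [ 544.4 -142.5] [19.8  5.8] -84.2
blue lid [ 510.5 -278.5] [130.1  76.1] -0.1 white [ 547.6 -304.6] [20.3 18.4] 89.9
shift [-0.008 -0.007  0.407] roll -0.0001 cur yaw -0.02 pos [ 557.6 -144.1  235.4] tilt 0.11
```

```bash
python3 -m pendant '[[0,[0,-0.006,0.1],0],[0,[0,-0.006,0.25],0],[0,[0,-0.006,0.35],0],[0,[0,-0.006,0.395],0],[0,[0,-0.006,0.4],0],[0,[0,-0.006,0.4],0],[0,[0,-0.006,0.4],0]]'
python3 -m pendant '[[0,[-0.01,0,0],0],[0,[-0.03,0,0],0],[0,[-0.055,0,0],0],[0,[-0.08,0,0],0],[0,[-0.105,0,0],0],[0,[-0.13,0,0],0],[0,[-0.155,0,0],0],[0,[-0.18,0,0],0],[0,[-0.205,0,0],0],[0,[-0.23,0,0],0]]'
python3 -m pendant '[[0,[-0.025,0,0],0],[0,[-0.05,0,0],0],[0,[-0.075,0,0],0],[0,[-0.1,0,0],0],[0,[-0.125,0,0],0],[0,[-0.15,0,0],0],[0,[-0.175,0,0],0],[0,[-0.2,0,0],0],[0,[-0.225,0,0],0],[0,[-0.25,0,0],0]]'
python3 -m pendant '[[0,[-0.025,0,0],0],[0,[-0.05,0,0],0],[0,[-0.075,0,0],0],[0,[-0.1,0,0],0],[0,[-0.125,0,0],0],[0,[-0.15,0,0],0],[0,[-0.175,0,0],0],[0,[-0.2,0,0],0],[0,[-0.225,0,0],0],[0,[-0.25,0,0],0]]'
python3 -m pendant '[[0,[-0.02,0,0],0],[0,[-0.03,0,0],0],[0,[-0.03,0,0],0],[0,[-0.03,0,0],0]]'
python3 -m pendant '[[0,[0,0,-0.05],0],[0,[0,0,-0.2],0],[0,[0,0,-0.5],0],[0,[0,0,-0.8],0],[0,[0,0,-0.9],0],[0,[0,0,-0.9],0],[0,[0,0,-0.9],0]]'
python3 - <<'E'
from h import *
f=grab("scene")
for c in("red","blue","yellow"):
  for k in blobs(mask(f,c),3): 
    r=rect(plane(f,k[:,0],.069))
    if 100<r[1][0]<150:print(c,*r)
to(.4665,-.3048,.1865,0)
E
```

```text
time: 45.1
tool_pos: [0.5574, -0.143, 0.187]
tool_rot: [0.0, 1.0, 0.0, 0.001]
contact_force: [-0.5, -0.1, -0.7]
gripper_width: 0.236
grasp_force: 59.4
time: 46.1
tool_pos: [0.5291, -0.1428, 0.1862]
tool_rot: [-0.0, 1.0, 0.0, -0.0]
contact_force: [0.1, -1.0, -1.3]
gripper_width: 0.241
grasp_force: 59.4
time: 47.1
tool_pos: [0.4992, -0.1428, 0.1862]
tool_rot: [0.0, 1.0, 0.0, 0.0]
contact_force: [-0.3, 0.3, -1.8]
gripper_width: 0.242
grasp_force: 59.4
time: 48.1
tool_pos: [0.4691, -0.1428, 0.1862]
tool_rot: [-0.0, 1.0, 0.0, -0.0]
contact_force: [0.4, -0.0, -0.6]
gripper_width: 0.24
grasp_force: 59.4
time: 48.5
tool_pos: [0.4658, -0.1429, 0.1862]
tool_rot: [0.0, 1.0, 0.0, 0.0]
contact_force: [0.1, 0.1, -0.5]
gripper_width: 0.242
grasp_force: 59.4
time: 49.2
tool_pos: [0.4654, -0.1426, 0.2928]
tool_rot: [-0.0, 1.0, 0.0, -0.001]
contact_force: [0.2, 0.2, -1.4]
gripper_width: 0.237
grasp_force: 59.4
red [ 528.7 -440.2] [132.9  72.3] -0.7
red [155.7 850.9] [117.5  88.7] -0.2
blue [ 513.6 -279.7] [134.4  74.9] -0.4
yellow [ 513.8 -168.7] [134.5  75.4] 0.1
shift [0.015 1.354 0.876] roll 0.0 cur yaw 0.0 pos [ 465.1 -142.5  291.9] tilt 0.2
```

Red was knocked about 5 cm toward −y after its reading and is still about on the mat. I'll scan blue next, then check red from close by.

```bash
python3 -m pendant '[[0,[0,0.3,0],0],[0,[0,0.65,0],0],[0,[0,0.9,0],0],[0,[0,1,0],0],[0,[0,1,0],0]]'
python3 -m pendant '[[0,[0.01,0.2,0],0],[0,[0.015,0.354,0],0],[0,[0.015,0.354,0.1],0],[0,[0.015,0.354,0.25],0],[0,[0.015,0.354,0.35],0],[0,[0.015,0.354,0.4],0],[0,[0.015,0.354,0.4],0],[0,[0.015,0.354,0.4],0]]'
python3 - <<'E'
from h import *
f=grab("wrist","w7"); strips(f); to(.4660,-.3048,.1865,0)
EOF=0
k=max(blobs(mask(f,"green"),2),key=cv2.contourArea); print(rect(plane(f,k[:,0],.004)))
E
```

```text
time: 49.75
tool_pos: [0.465, -0.2634, 0.2919]
tool_rot: [-0.001, 1.0, -0.001, -0.002]
contact_force: [-0.7, 0.0, -0.8]
gripper_width: 0.24
grasp_force: 59.2
time: 50.55
tool_pos: [0.4678, -0.3051, 0.2466]
tool_rot: [0.0, 1.0, 0.0, 0.0]
contact_force: [0.6, -0.2, -0.1]
gripper_width: 0.241
grasp_force: 59.2
red lid [ 525.7 -439.4] [128.3  74.9] 0.6 white [ 531.3 -473.7] [82.3  4. ] 0.9
yellow lid [ 511.3 -169.2] [127.5  75.8] -0.0 white [ 505.1 -134.7] [82.4  4.1] -0.2
blue lid [ 510.7 -280.1] [128.5  75.2] -0.0 white [ 516.1 -304.8] [82.8 20.3] -0.5
shift [-0.017 -0.005  0.505] roll 0.0001 cur yaw 0.01 pos [ 467.9 -305.3  247.1] tilt 0.08
(array([ 510. , -279.8]), array([377.4, 217.4]), -87.6)
```

View pics/w7.png

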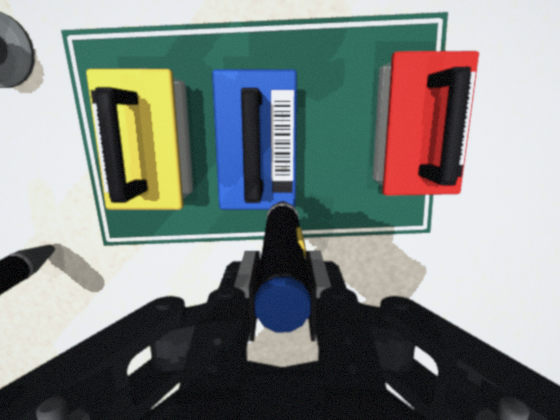

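The wrist view shows red at (430,123), at the mat's far edge with lid edge y≈−477 against mat edge y≈−480. It is just on the mat, and I'll recentre it once the pen is back. Scanning blue now.

```bash
python3 -m pendant '[[0,[-0.01,0,0.1],0],[0,[-0.017,-0.001,0.25],0],[0,[-0.017,-0.001,0.4],0],[0,[-0.017,-0.001,0.47],0],[0,[-0.017,-0.001,0.495],0],[0,[-0.017,-0.001,0.5],0],[0,[-0.017,-0.001,0.5],0],[0,[-0.017,-0.001,0.5],0]]'
python3 -m pendant '[[0,[0.01,0,0],0],[0,[0.03,0,0],0],[0,[0.055,0,0],0],[0,[0.08,0,0],0],[0,[0.105,0,0],0],[0,[0.13,0,0],0],[0,[0.155,0,0],0],[0,[0.18,0,0],0],[0,[0.205,0,0],0],[0,[0.23,0,0],0]]'
python3 -m pendant '[[0,[0.025,0,0],0],[0,[0.05,0,0],0],[0,[0.075,0,0],0],[0,[0.1,0,0],0],[0,[0.125,0,0],0],[0,[0.15,0,0],0],[0,[0.175,0,0],0],[0,[0.2,0,0],0],[0,[0.225,0,0],0],[0,[0.25,0,0],0]]'
python3 -m pendant '[[0,[0.025,0,0],0],[0,[0.05,0,0],0],[0,[0.075,0,0],0],[0,[0.1,0,0],0],[0,[0.125,0,0],0],[0,[0.15,0,0],0],[0,[0.175,0,0],0],[0,[0.2,0,0],0],[0,[0.225,0,0],0],[0,[0.25,0,0],0]]'
python3 -m pendant '[[0,[0.02,0,0],0],[0,[0.03,0,0],0],[0,[0.03,0,0],0],[0,[0.03,0,0],0]]'
python3 -m pendant '[[0,[0,0,-0.05],0],[0,[0,0,-0.2],0],[0,[0,0,-0.5],0],[0,[0,0,-0.8],0],[0,[0,0,-0.85],0],[0,[0,0,-0.85],0],[0,[0,0,-0.85],0]]'
python3 - <<'E'
from h import *
to(.603,-.006,.285,0)
E
```

```text
time: 51.4
tool_pos: [0.466, -0.3056, 0.1873]
tool_rot: [0.001, 1.0, -0.0, 0.001]
contact_force: [-0.8, 0.2, -0.8]
gripper_width: 0.237
grasp_force: 59.2
time: 52.4
tool_pos: [0.4934, -0.3052, 0.1862]
tool_rot: [-0.0, 1.0, -0.0, -0.0]
contact_force: [0.1, 1.3, 0.0]
gripper_width: 0.241
grasp_force: 59.2
time: 53.4
tool_pos: [0.5234, -0.3052, 0.1862]
tool_rot: [0.0, 1.0, -0.0, 0.0]
contact_force: [0.4, 0.0, -0.3]
gripper_width: 0.238
grasp_force: 59.2
time: 54.4
tool_pos: [0.5534, -0.3052, 0.1862]
tool_rot: [0.0, 1.0, -0.0, 0.0]
contact_force: [-0.4, -0.1, -0.5]
gripper_width: 0.239
grasp_force: 59.2
time: 54.8
tool_pos: [0.5567, -0.3052, 0.1862]
tool_rot: [-0.0, 1.0, -0.0, -0.0]
contact_force: [0.2, 0.7, -0.3]
gripper_width: 0.239
grasp_force: 59.2
time: 55.5
tool_pos: [0.5564, -0.305, 0.2875]
tool_rot: [-0.0, 1.0, -0.0, -0.0]
contact_force: [-0.3, 0.9, -1.4]
gripper_width: 0.244
grasp_force: 59.2
shift [ 0.388 -2.491  0.022] roll -0.0 cur yaw -0.0 pos [ 556.4 -305.   287.5] tilt 0.06
```

```bash
python3 -m pendant '[[0,[0,-0.3,0],0],[0,[-0.1,-0.65,0],0],[0,[-0.2,-1,0],0]]'
python3 -m pendant '[[0,[0,-0.3,0],0],[0,[0,-0.65,0],0],[0,[0,-0.9,0],0],[0,[0,-1,0],0],[0,[0,-1,0],0],[0,[0,-1,0],0]]'
python3 - <<'E'
from h import *
f=grab("wrist")
print(f["s"]["tool_pos"]); u,v=np.round(proj(f,[.6025,-.006,.094])[0]).astype(int); print(u,v)
print(proj(f,[[.6025,-.006,.094],[.6025,-.006,.006]]))
np.savez("w8.npz",**{k:f[k] for k in("img","R","o","fx","fy","cx","cy")})
cv2.imwrite("pics/w8.png",cv2.resize(f["img"][v-50:v+50,u-50:u+50],None,fx=6,fy=6,interpolation=cv2.INTER_CUBIC)[:,:,::-1])
E
```

```text
time: 55.8
tool_pos: [0.5314, -0.1837, 0.2853]
tool_rot: [-0.001, 1.0, -0.001, -0.002]
contact_force: [0.6, 0.6, -1.2]
gripper_width: 0.241
grasp_force: 59.2
time: 56.4
tool_pos: [0.5325, -0.0658, 0.2871]
tool_rot: [0.0, 1.0, -0.0, -0.001]
contact_force: [-0.5, 0.0, -0.6]
gripper_width: 0.239
grasp_force: 59.2
[ 0.53248005 -0.06583967  0.28713732]
220 112
[[219.66296608 112.44831071]
 [232.6568214  112.94151633]]
```

View pics/w8.png

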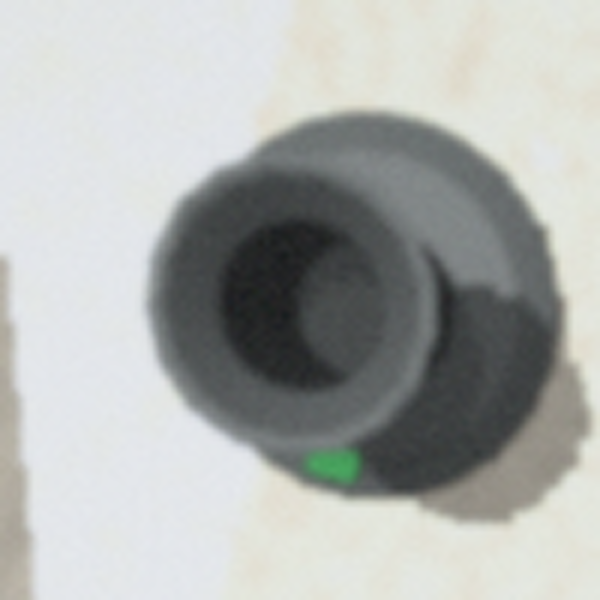

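The crop shows the empty holder mouth at (294,305), which is pixel (218.6,112.4), so the holder axis is at about (0.6028,−0.0046).

```bash
python3 -m pendant '[[0,[0.15,-0.15,0],0],[0,[0.35,-0.3,0],0],[0,[0.5,-0.45,0],0],[0,[0.58,-0.51,0],0],[0,[0.586,-0.51,0],0],[0,[0.586,-0.51,0],0],[0,[0.586,-0.51,0],0],[0,[0.586,-0.51,0],0]]'
python3 - <<'E'
from h import *
to(.6028,-.0046,.215,0);to(.6028,-.0046,.131,0)
E
```

```text
time: 57.25
tool_pos: [0.6026, -0.0047, 0.2884]
tool_rot: [0.0, 1.0, -0.001, 0.0]
contact_force: [-0.8, -0.3, -1.2]
gripper_width: 0.242
grasp_force: 59.2
shift [ 0.001 -0.001  0.611] roll -0.0003 cur yaw -0.06 pos [602.6  -4.7 288.4] tilt 0.01
shift [ 1.000e-03 -2.000e-03  1.311e+00] roll -0.0003 cur yaw -0.06 pos [602.6  -4.7 288.4] tilt 0.01
```

```bash
python3 -m pendant '[[0,[0,0,0.1],0],[0,[0,0,0.3],0],[0,[0,0,0.5],0],[0,[0,0,0.6],0],[0,[0,0,0.66],0],[0,[0,0,0.72],0],[0,[0,0,0.76],0],[0,[0,0,0.8],0],[0,[0,0,0.8],0]]'
python3 -m pendant '[[0,[0,0,0.05],0],[0,[0,0,0.1],0],[0,[0,0,0.15],0],[0,[0,0,0.2],0],[0,[0,0,0.25],0],[0,[0,0,0.3],0],[0,[0,0,0.3],0]]'
```

```text
time: 58.15
tool_pos: [0.603, -0.004, 0.192]
tool_rot: [-0.0, 1.0, -0.0, -0.0]
contact_force: [0.5, 0.1, -1.1]
gripper_width: 0.24
grasp_force: 59.2
time: 58.85
tool_pos: [0.6023, -0.0039, 0.1547]
tool_rot: [-0.0, 1.0, -0.0, -0.001]
contact_force: [0.0, 0.4, -0.6]
gripper_width: 0.238
grasp_force: 59.2
```

Inside the bore with no force, so I'll continue.

```bash
python3 -m pendant '[[0,[0,0,0.05],0],[0,[0,0,0.1],0],[0,[0,0,0.15],0],[0,[0,0,0.175],0],[0,[0,0,0.19],0],[0,[0,0,0.195],0],[0,[0,0,0.195],0]]'
python3 -m pendant '[[0,[0,0,0.006],0],[0,[0,0,0.01],0],[0,[0,0,0.01],0]]'
```

```text
time: 59.55
tool_pos: [0.6032, -0.004, 0.1329]
tool_rot: [0.0, 1.0, -0.0, 0.0]
contact_force: [-1.5, -0.4, -0.1]
gripper_width: 0.242
grasp_force: 59.2
time: 59.85
tool_pos: [0.6031, -0.004, 0.1316]
tool_rot: [-0.0, 1.0, 0.0, 0.0]
contact_force: [0.4, -0.5, -0.6]
gripper_width: 0.242
grasp_force: 59.2
```

```bash
python3 -m pendant '[[0,[0,0,0.006],0],[0,[0,0,0.012],0],[0,[0,0,0.012],0]]'
python3 -m pendant '[[0,[0,0,0.006],0],[0,[0,0,0.009],0],[0,[0,0,0.009],0]]'
```

```text
time: 60.15
tool_pos: [0.603, -0.004, 0.13]
tool_rot: [-0.0, 1.0, 0.0, -0.0]
contact_force: [-0.7, -0.2, -0.1]
gripper_width: 0.239
grasp_force: 59.2
time: 60.45
tool_pos: [0.6033, -0.004, 0.1296]
tool_rot: [0.0, 1.0, -0.0, 0.0]
contact_force: [-0.3, 0.6, 2.7]
gripper_width: 0.241
grasp_force: 59.3
```

Seated. I'll release, rise and go check red.

```bash
python3 -m pendant '[[1,[0,0,0],0],[1,[0,0,0],0],[1,[0,0,0],0],[1,[0,0,0],0],[1,[0,0,0],0],[1,[0,0,0],0],[1,[0,0,-0.1],0],[1,[0,0,-0.35],0],[1,[0,0,-0.65],0],[1,[0,0,-1],0]]'
python3 -m pendant '[[1,[-0.2,0.3,-0.3],0],[1,[-0.4,0.65,-0.4],0],[1,[-0.6,1,-0.4],0]]'
python3 -m pendant '[[1,[0,0.35,0],0],[1,[0,0.7,0],0],[1,[0,1,0],0]]'
python3 -m pendant '[[1,[0,0.35,0],0],[1,[0,0.7,0],0],[1,[0,0.9,0],0],[1,[0,0.9,0],0],[1,[0,0.9,0],0]]'
python3 - <<'E'
from h import *
f=grab("wrist","w9"); strips(f); to(.5255,-.4394,.215,.6)
fs=[grab("scene"),grab("side")]
uv=[cap(g)[:2] for g in fs]; print("cap",tri(fs,uv)*1e3,uv)
# mat far border: white line endpoints via green hull
k=max(blobs(mask(f,"green"),2),key=cv2.contourArea); b=cv2.boxPoints(cv2.minAreaRect((plane(f,k[:,0],.004)[:,:2]*1000).astype(np.float32))); print(np.round(b))
E
```

```text
time: 61.45
tool_pos: [0.6023, -0.0039, 0.25]
tool_rot: [-0.0, 1.0, -0.0, -0.001]
contact_force: [0.9, -0.4, -0.2]
gripper_width: 1.003
grasp_force: 0.0
time: 61.75
tool_pos: [0.5335, -0.1219, 0.3022]
tool_rot: [0.001, 1.0, 0.001, 0.004]
contact_force: [0.7, -0.7, -0.3]
gripper_width: 0.993
grasp_force: 0.0
time: 62.05
tool_pos: [0.5325, -0.2428, 0.2985]
tool_rot: [0.001, 1.0, -0.0, 0.001]
contact_force: [0.3, 0.9, -1.0]
gripper_width: 1.001
grasp_force: 0.0
time: 62.55
tool_pos: [0.5328, -0.3489, 0.2976]
tool_rot: [-0.0, 1.0, -0.0, 0.0]
contact_force: [-0.7, 1.4, -0.8]
gripper_width: 0.998
grasp_force: 0.0
red lid [ 526.2 -439.6] [128.5  74. ] 0.2 white [ 551.3 -465. ] [42.8 18.4] -0.1
yellow lid [ 512.2 -169.6] [127.8  75.9] 0.1 white
blue lid [ 511.5 -280.7] [129.   76.3] -0.0 white [ 515.8 -304.7] [82.  20.8] 0.0
shift [-0.063  0.76   0.688] roll -0.0033 cur yaw 0.01 pos [ 533.  -348.2  297.6] tilt 0.03
cap [410.25773654  76.31227732  93.54655692] [array([293. , 201.5]), array([201.6111145, 197.722229 ])]
[[ 393.  -96.]
 [ 409. -473.]
 [ 626. -463.]
 [ 610.  -87.]]
```

View pics/w9.png

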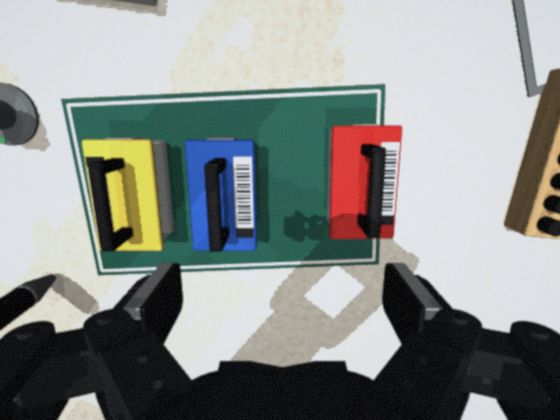

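The wrist view shows red at (365,182) overhanging the white border of the mat, with blue and yellow well inside. I'll lift red and set it back further in, at y≈−0.395.

```bash
python3 -m pendant '[[1,[-0.03,0.3,0],0],[1,[-0.06,0.6,0.1],0],[1,[-0.06,0.76,0.3],0],[1,[-0.06,0.76,0.6],0],[1,[-0.06,0.76,0.9],0],[1,[-0.06,0.76,1],0],[1,[-0.06,0.76,1],0],[1,[-0.06,0.76,1],0]]'
python3 - <<'E'
from h import *
to(.526,-.4396,.0945,.2)
E
```

```text
time: 63.5
tool_pos: [0.5267, -0.44, 0.1791]
tool_rot: [0.001, 1.0, 0.0, 0.001]
contact_force: [-0.3, 0.5, 0.9]
gripper_width: 0.998
grasp_force: 0.0
shift [-0.007 -0.005  0.705] roll -0.0008 cur yaw 0.05 pos [ 526.7 -440.   179.1] tilt 0.15
```

```bash
python3 -m pendant '[[1,[-0.005,0,0.2],0],[1,[-0.005,0,0.4],0],[1,[-0.005,0,0.6],0],[1,[-0.005,0,0.69],0],[1,[-0.005,0,0.69],0],[0,[-0.005,0,0.69],0],[0,[-0.005,0,0.69],0],[0,[-0.005,0,0.69],0],[0,[-0.005,0,0.69],0],[0,[-0.005,0,0.69],0]]'
python3 -m pendant '[[0,[0,0,0],0],[0,[0,0,0],0],[0,[0,0,0],0],[0,[0,0,-0.05],0],[0,[0,0,-0.12],0],[0,[0,0,-0.2],0],[0,[0,0,-0.2],0]]'
python3 -m pendant '[[0,[-0.02,-0.1,0],0],[0,[-0.05,-0.2,0],0],[0,[-0.08,-0.3,0],0],[0,[-0.1,-0.37,0],0],[0,[-0.1,-0.37,0.05],0],[0,[-0.1,-0.37,0.11],0],[0,[-0.1,-0.37,0.15],0],[0,[-0.1,-0.37,0.17],0],[0,[-0.1,-0.37,0.185],0],[0,[-0.1,-0.37,0.185],0]]'
```

```text
time: 64.5
tool_pos: [0.5253, -0.4404, 0.0949]
tool_rot: [0.001, 1.0, 0.0, 0.0]
contact_force: [-3.5, -5.9, 2.1]
gripper_width: 0.151
grasp_force: 60.3
time: 65.2
tool_pos: [0.5259, -0.4405, 0.12]
tool_rot: [0.001, 1.0, 0.0, 0.001]
contact_force: [0.7, -0.6, -4.4]
gripper_width: 0.148
grasp_force: 58.6
time: 66.2
tool_pos: [0.513, -0.3957, 0.0955]
tool_rot: [-0.0, 1.0, -0.0, -0.0]
contact_force: [-0.3, 0.3, -5.0]
gripper_width: 0.154
grasp_force: 58.6
```

```bash
python3 -m pendant '[[0,[0,0,0.006],0],[0,[0,0,0.01],0],[0,[0,0,0.01],0]]'
python3 -m pendant '[[0,[0,0,0.006],0],[0,[0,0,0.008],0],[0,[0,0,0.008],0]]'
```

```text
time: 66.5
tool_pos: [0.5132, -0.3956, 0.0949]
tool_rot: [0.0, 1.0, -0.0, 0.0]
contact_force: [-0.1, 1.7, -4.4]
gripper_width: 0.149
grasp_force: 58.6
time: 66.8
tool_pos: [0.5133, -0.3961, 0.0947]
tool_rot: [0.001, 1.0, 0.0, 0.0]
contact_force: [-2.1, -0.8, -0.1]
gripper_width: 0.15
grasp_force: 59.3
```

```bash
python3 -m pendant '[[0,[0,0,0.005],0],[0,[0,0,0.005],0],[1,[0,0,0.005],0],[1,[0,0,0.005],0],[1,[0,0,0.005],0],[1,[0,0,0.005],0],[1,[0,0,0.005],0],[1,[0,0,-0.1],0],[1,[0,0,-0.3],0],[1,[0,0,-0.6],0]]'
python3 -m pendant '[[1,[0,0,-0.3],0],[1,[-0.2,-0.1,-0.6],0],[1,[-0.3,-0.2,-0.9],0],[1,[-0.3,-0.4,-1],0],[1,[-0.3,-0.4,-1],0],[1,[-0.3,-0.4,-1],0]]'
python3 - <<'E'
from h import *
s=manip.state();print(s["time"],s["contact_force"])
f=grab("wrist"); strips(f)
f=grab("scene")
for c in("red","blue","yellow"):
  for k in blobs(mask(f,c),3): 
    r=rect(plane(f,k[:,0],.069))
    if 100<r[1][0]<150:print(c,*r)
cv2.imwrite("pics/end.png",cv2.resize(f["img"][120:320,90:400],None,fx=2.5,fy=2.5)[:,:,::-1])
E
```

```text
time: 67.8
tool_pos: [0.512, -0.3945, 0.1648]
tool_rot: [-0.002, 1.0, -0.0, -0.002]
contact_force: [0.6, -0.7, -1.4]
gripper_width: 1.001
grasp_force: 0.0
time: 68.4
tool_pos: [0.4772, -0.3476, 0.2867]
tool_rot: [0.001, 1.0, 0.0, 0.001]
contact_force: [0.7, -0.2, -1.1]
gripper_width: 0.997
grasp_force: 0.0
68.4 [ 0.71897193 -0.18749106 -1.06633784]
red lid [ 513.5 -395.7] [128.1  75.2] 0.3 white [ 519.5 -421.2] [81.4 20.5] 0.4
yellow lid [ 510.9 -169.7] [127.3  75.8] 0.0 white [ 540.  -152.1] [6.9 1. ] -8.6
blue lid [ 510.9 -280.7] [127.3  76.1] -0.0 white [ 516.4 -304.8] [81.7 20.7] -0.1
red [ 516.5 -394.9] [134.2  73. ] -0.2
red [156.2 850.3] [118.9  88.9] -2.4
blue [ 514.4 -280.1] [132.4  74.8] 0.2
yellow [ 513.8 -168.3] [134.4  74.8] 0.0
```

View pics/end.png

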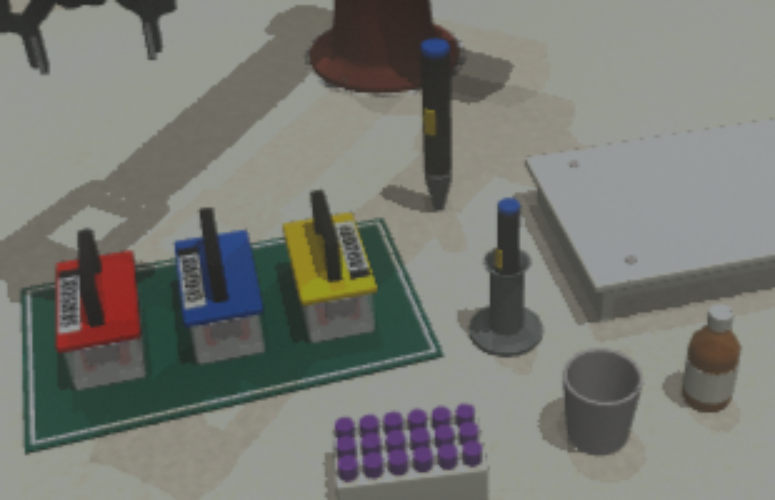

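The final picture shows all three carriers upright inside the mat: red (98,310), blue (217,290) and yellow (330,270). The pen is in its holder at (508,235), the bystanders are in place, and the gripper is clear, so I'll hand in.

```bash
python3 -c "
from plant import manip
print(manip.job_done())"
```

```text
the job is handed in; nothing more can be done
None
```

The job is handed in: all three carriers stand on the mat, I drew the pen along the strips red, yellow, then blue (no read confirmation is available), and the pen is back in its holder; red was knocked to the mat's edge after its scan, so I set it back further in.

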